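# Tyre corner: rack the levers, shake out the plugs for counting

## Task

Get the tyre corner ready for the stock count: lay every orange tyre lever flat in a compartment of its own in the grey rack, hook tip towards the rack's blue end, and shake all the red plugs out of the yellow shaker evenly over the counting tray, so that they lie in one layer with at least one in each of the four fields. Put the empty shaker back upright, wholly on its green mat, and leave the other things where they are.

Things in the scene. Friction and masses are not known exactly. Their poses are not given: they have to be found in the camera images.
- tray: Counting tray, fixed, shallow, grey: 126 mm (its x) by 258 mm (its y); floor 3 mm thick, walls 3 mm thick and 18 mm high; inside 120 by 252 mm. Four fields, alternately blue and white, each 120 (x) by 63 mm (y), lie in a row along y, middles at y = -94.5, -31.5, 31.5, 94.5 mm. Origin: centre of its underside; z up.
- rack: Lever rack, fixed, flat, grey, 173 mm (its x) by 195 mm (its y). Four compartments side by side along y, each 150 mm (x) by 45 mm (y), middles at x = 0, y = -72, -24, 24, 72 mm; floor 3 mm thick, wall tops 10 mm above the shelf. A bright blue block, 20 mm wide, 10 mm high, runs along its +x end. Origin: underside, middle of the compartments; z up.
- mat: Green mat, fixed, 230 mm (its x) by 110 mm (its y) by 3 mm thick; the shaker's place. Origin: centre of its underside.
- shaker: Shaker: yellow box channel with a clear top, 161 mm long (its x), 30 wide, 37 high, 0.15 kg empty. Inside 24 mm wide, 31 mm high; closed at +x, open at its -x end (the mouth). The plugs lie in it in single file. To hold it by, a black block stands mid-top: 20 mm (x) by 26 mm (y), from 37 to 73 mm above the underside. Origin: centre of its underside; z up when upright.
- shaker_mouth (a point): Middle of the mouth's lower edge: shaker x = -80.5, z = 3 mm. No lip: the floor runs flat to the edge. Tipped mouth down 15 degrees, or level, the plugs stay put; a quick jerk along the shaker's length, 18 mm forward (mouth first) and back, 0.25 s each way, slides them all on by about one plug (30 mm: two). Tipped past 25 to 36 degrees they all run out at once.
- shaker_tail (a point): Same at the closed end: 80.5 mm along the shaker's +x, 3 mm above its underside.
- lever1: Orange tyre lever lying flat, 120 mm long (its x), 45 g: an orange handle 88 mm long, 22 mm wide (y), 14 mm high from x = -60 to +28 mm, then a black hook tip 16 mm wide and 9 mm high to x = +60 mm with a small upturned end. Origin: on its underside, mid-length. Not in every start.
- lever1_hook (a point): End of the black hook tip of lever1, 58 mm along its +x, 5 mm above its underside.
- lever2: Orange tyre lever lying flat, 120 mm long (its x), 45 g: an orange handle 88 mm long, 22 mm wide (y), 14 mm high from x = -60 to +28 mm, then a black hook tip 16 mm wide and 9 mm high to x = +60 mm with a small upturned end. Origin: on its underside, mid-length. Not in every start.
- lever2_hook (a point): End of the black hook tip of lever2, 58 mm along its +x, 5 mm above its underside.
- lever3: Orange tyre lever lying flat, 120 mm long (its x), 45 g: an orange handle 88 mm long, 22 mm wide (y), 14 mm high from x = -60 to +28 mm, then a black hook tip 16 mm wide and 9 mm high to x = +60 mm with a small upturned end. Origin: on its underside, mid-length. Not in every start.
- lever3_hook (a point): End of the black hook tip of lever3, 58 mm along its +x, 5 mm above its underside.
- lever4: Orange tyre lever lying flat, 120 mm long (its x), 45 g: an orange handle 88 mm long, 22 mm wide (y), 14 mm high from x = -60 to +28 mm, then a black hook tip 16 mm wide and 9 mm high to x = +60 mm with a small upturned end. Origin: on its underside, mid-length. Not in every start.
- lever4_hook (a point): End of the black hook tip of lever4, 58 mm along its +x, 5 mm above its underside.
- plug1: Red bar-end plug, a plain cylinder 20 mm in diameter and 20 mm high (axis z), 15 g, with a black dot on top; starts inside the shaker. Origin: its centre. Not in every start.
- plug2: Red bar-end plug, a plain cylinder 20 mm in diameter and 20 mm high (axis z), 15 g, with a black dot on top; starts inside the shaker. Origin: its centre. Not in every start.
- plug3: Red bar-end plug, a plain cylinder 20 mm in diameter and 20 mm high (axis z), 15 g, with a black dot on top; starts inside the shaker. Origin: its centre. Not in every start.
- plug4: Red bar-end plug, a plain cylinder 20 mm in diameter and 20 mm high (axis z), 15 g, with a black dot on top; starts inside the shaker. Origin: its centre. Not in every start.
- plug5: Red bar-end plug, a plain cylinder 20 mm in diameter and 20 mm high (axis z), 15 g, with a black dot on top; starts inside the shaker. Origin: its centre. Not in every start.
- plug6: Red bar-end plug, a plain cylinder 20 mm in diameter and 20 mm high (axis z), 15 g, with a black dot on top; starts inside the shaker. Origin: its centre. Not in every start.
- plug7: Red bar-end plug, a plain cylinder 20 mm in diameter and 20 mm high (axis z), 15 g, with a black dot on top; starts inside the shaker. Origin: its centre. Not in every start.
- jar: Bystander: small closed glass jar with a steel cap, 60 mm across, 75 mm high. Origin: centre of its underside.
- wrench: Bystander: pedal wrench, 190 mm long (its x), about 20 mm high. Origin: mid-length, on the underside.
- grip: Bystander: green silicone handlebar grip lying on its side, 126 mm long (its x), 38 mm across the ends. Origin: mid-length, on the underside.

How it is judged:
On the way:
1. the shaker is held up with its mouth over the tray (horizontal distance between shaker_mouth and tray below 0.14 m and height (world z) of shaker_mouth above 0.025 m), for 0.2 s.
At the end, for the whole second after the job is handed in: Each lever lies flat (0.12 rad) on a compartment floor within 20 mm of its middle along and 14 mm across, hook at the blue end; all plugs rest in the tray, none on another, the centre of at least one in each field; the shaker stands upright (0.1 rad), both ends over the mat; all at rest (x of each of lever1_hook, lever2_hook, lever3_hook, lever4_hook in the frame of rack above 0.04 m and angle between each of lever1, lever2, lever3, lever4's own z axis and vertical below 0.12 rad and linear speed of each of lever1, lever2, lever3, lever4, plug1, plug2, plug3, plug4, plug5, plug6, plug7, shaker below 0.02 m/s and (y of lever1 in the frame of rack between -0.086 and -0.058 m or y of lever1 in the frame of rack between -0.038 and -0.01 m or y of lever1 in the frame of rack between 0.01 and 0.038 m or y of lever1 in the frame of rack between 0.058 and 0.086 m) and x of lever1 in the frame of rack between -0.02 and 0.02 m and z of lever1 in the frame of rack between -0.002 and 0.008 m and (y of lever2 in the frame of rack between -0.086 and -0.058 m or y of lever2 in the frame of rack between -0.038 and -0.01 m or y of lever2 in the frame of rack between 0.01 and 0.038 m or y of lever2 in the frame of rack between 0.058 and 0.086 m) and x of lever2 in the frame of rack between -0.02 and 0.02 m and z of lever2 in the frame of rack between -0.002 and 0.008 m and (y of lever3 in the frame of rack between -0.086 and -0.058 m or y of lever3 in the frame of rack between -0.038 and -0.01 m or y of lever3 in the frame of rack between 0.01 and 0.038 m or y of lever3 in the frame of rack between 0.058 and 0.086 m) and x of lever3 in the frame of rack between -0.02 and 0.02 m and z of lever3 in the frame of rack between -0.002 and 0.008 m and (y of lever4 in the frame of rack between -0.086 and -0.058 m or y of lever4 in the frame of rack between -0.038 and -0.01 m or y of lever4 in the frame of rack between 0.01 and 0.038 m or y of lever4 in the frame of rack between 0.058 and 0.086 m) and x of lever4 in the frame of rack between -0.02 and 0.02 m and z of lever4 in the frame of rack between -0.002 and 0.008 m and x of plug1 in the frame of tray between -0.06 and 0.06 m and y of plug1 in the frame of tray between -0.126 and 0.126 m and z of each of plug1, plug2, plug3, plug4, plug5, plug6, plug7 in the frame of tray below 0.024 m and x of plug2 in the frame of tray between -0.06 and 0.06 m and y of plug2 in the frame of tray between -0.126 and 0.126 m and x of plug3 in the frame of tray between -0.06 and 0.06 m and y of plug3 in the frame of tray between -0.126 and 0.126 m and x of plug4 in the frame of tray between -0.06 and 0.06 m and y of plug4 in the frame of tray between -0.126 and 0.126 m and x of plug5 in the frame of tray between -0.06 and 0.06 m and y of plug5 in the frame of tray between -0.126 and 0.126 m and x of plug6 in the frame of tray between -0.06 and 0.06 m and y of plug6 in the frame of tray between -0.126 and 0.126 m and x of plug7 in the frame of tray between -0.06 and 0.06 m and y of plug7 in the frame of tray between -0.126 and 0.126 m and ((x of plug1 in the frame of tray between -0.06 and 0.06 m and y of plug1 in the frame of tray between -0.126 and -0.063 m) or (x of plug2 in the frame of tray between -0.06 and 0.06 m and y of plug2 in the frame of tray between -0.126 and -0.063 m) or (x of plug3 in the frame of tray between -0.06 and 0.06 m and y of plug3 in the frame of tray between -0.126 and -0.063 m) or (x of plug4 in the frame of tray between -0.06 and 0.06 m and y of plug4 in the frame of tray between -0.126 and -0.063 m) or (x of plug5 in the frame of tray between -0.06 and 0.06 m and y of plug5 in the frame of tray between -0.126 and -0.063 m) or (x of plug6 in the frame of tray between -0.06 and 0.06 m and y of plug6 in the frame of tray between -0.126 and -0.063 m) or (x of plug7 in the frame of tray between -0.06 and 0.06 m and y of plug7 in the frame of tray between -0.126 and -0.063 m)) and ((x of plug1 in the frame of tray between -0.06 and 0.06 m and y of plug1 in the frame of tray between -0.063 and 0 m) or (x of plug2 in the frame of tray between -0.06 and 0.06 m and y of plug2 in the frame of tray between -0.063 and 0 m) or (x of plug3 in the frame of tray between -0.06 and 0.06 m and y of plug3 in the frame of tray between -0.063 and 0 m) or (x of plug4 in the frame of tray between -0.06 and 0.06 m and y of plug4 in the frame of tray between -0.063 and 0 m) or (x of plug5 in the frame of tray between -0.06 and 0.06 m and y of plug5 in the frame of tray between -0.063 and 0 m) or (x of plug6 in the frame of tray between -0.06 and 0.06 m and y of plug6 in the frame of tray between -0.063 and 0 m) or (x of plug7 in the frame of tray between -0.06 and 0.06 m and y of plug7 in the frame of tray between -0.063 and 0 m)) and ((x of plug1 in the frame of tray between -0.06 and 0.06 m and y of plug1 in the frame of tray between 0 and 0.063 m) or (x of plug2 in the frame of tray between -0.06 and 0.06 m and y of plug2 in the frame of tray between 0 and 0.063 m) or (x of plug3 in the frame of tray between -0.06 and 0.06 m and y of plug3 in the frame of tray between 0 and 0.063 m) or (x of plug4 in the frame of tray between -0.06 and 0.06 m and y of plug4 in the frame of tray between 0 and 0.063 m) or (x of plug5 in the frame of tray between -0.06 and 0.06 m and y of plug5 in the frame of tray between 0 and 0.063 m) or (x of plug6 in the frame of tray between -0.06 and 0.06 m and y of plug6 in the frame of tray between 0 and 0.063 m) or (x of plug7 in the frame of tray between -0.06 and 0.06 m and y of plug7 in the frame of tray between 0 and 0.063 m)) and ((x of plug1 in the frame of tray between -0.06 and 0.06 m and y of plug1 in the frame of tray between 0.063 and 0.126 m) or (x of plug2 in the frame of tray between -0.06 and 0.06 m and y of plug2 in the frame of tray between 0.063 and 0.126 m) or (x of plug3 in the frame of tray between -0.06 and 0.06 m and y of plug3 in the frame of tray between 0.063 and 0.126 m) or (x of plug4 in the frame of tray between -0.06 and 0.06 m and y of plug4 in the frame of tray between 0.063 and 0.126 m) or (x of plug5 in the frame of tray between -0.06 and 0.06 m and y of plug5 in the frame of tray between 0.063 and 0.126 m) or (x of plug6 in the frame of tray between -0.06 and 0.06 m and y of plug6 in the frame of tray between 0.063 and 0.126 m) or (x of plug7 in the frame of tray between -0.06 and 0.06 m and y of plug7 in the frame of tray between 0.063 and 0.126 m)) and x of shaker_mouth in the frame of mat between -0.116 and 0.116 m and y of shaker_mouth in the frame of mat between -0.056 and 0.056 m and z of each of shaker_mouth, shaker_tail in the frame of mat below 0.014 m and x of shaker_tail in the frame of mat between -0.116 and 0.116 m and y of shaker_tail in the frame of mat between -0.056 and 0.056 m and angle between shaker's own z axis and vertical below 0.1 rad); the robot touches nothing.
It fails at once if the jar is shoved more than 40 mm or knocked over (distance of jar from where it was at the start of the episode above 0.04 m or angle between jar's own z axis and vertical above 0.5 rad).
It fails at once if the wrench is shoved more than 40 mm (distance of wrench from where it was at the start of the episode above 0.04 m).
It fails at once if the grip is shoved more than 40 mm (distance of grip from where it was at the start of the episode above 0.04 m).
Of lever1, lever2, lever3, lever4 only 3 to 4 are there at a start; the rules pass over those that are not, and their reading is None.
Of plug1, plug2, plug3, plug4, plug5, plug6, plug7 only 5 to 7 are there at a start; the rules pass over those that are not, and their reading is None.
At some moment in a run one of lever1, lever2, lever3, lever4 may be knocked a few centimetres aside while the robot is not near it.
It also fails if it takes over 208 s, if anything falls off the work surface, if the arm or the gripper's body presses on something with over 40 N, if the wrist force passes 120 N, or if a joint passes its speed limit or range.

## Robot

A 6-joint arm with a two-finger parallel gripper is mounted at the origin on the work surface. World frame = base frame: x ahead of the robot, y to its left, z up, the work surface at z = 0. Lengths are in m, angles in rad, forces in N, time in s.
With the tool pointing down it reaches from about 0.3 to 0.775 m from the base axis. Payload 14.6 kg.
Tool frame: the origin (TCP) lies midway between the tips of the shut fingers; the grasp point (between the pads) lies arm.grip_depth behind it (arm.grip_depth is the distance from the TCP to the grasp point, in m); z points along the fingers, y is the line along which they close (so a half turn about z gives the same grasp; the last joint's range is limited). The gripper opens to 94 mm and grips with 3 to 60 N. Pads are 16 mm wide; open, the fingers measure 119 mm over their backs; the gripper's body (75 mm by 177 mm) begins 78 mm behind the grasp point.
Start: joints at [-0.067, 0.3, 1.521, -0, 1.321, -0.067], TCP at [0.55, -0, 0.205] pointing down, gripper open.
Joint ranges: [-3.03, 3.03], [-0.79, 2.21], [0.23, 2.52], [-1.04, 4.18], [0, 3.07], [-2.55, 2.55]. Speed limits (rad/s): [2.22, 2.22, 2.57, 3.14, 3.14, 3.14].

## Interface

Orientations are given as a unit quaternion [w, x, y, z].
In Python, from rig import arm gives the robot as it stands.
- The arm moves only by the tool apply_moves, never from a script. Its argument "deltas" is a list of rows, each an object of numbers: "wx", "wy", "wz": the turn, a rotation vector about the world's x, y, z in rad; "dx", "dy", "dz": the shift along the world's x, y, z in m; "jaw": the opening, from 0 (shut) to 1 (fully open). In form: [{"wx": .., "wy": .., "wz": .., "dx": .., "dy": .., "dz": .., "jaw": ..}, ...]. A call has 1 to 12 rows; each row is the pose to reach, as a shift and turn from the pose commanded when the call began; what a row does not reach only later rows make up. A row lasts 1/12 s, in which the tool goes at most 41.7 mm and 7.16 degrees, less where a joint would pass 70% of its speed; a pose out of reach is approached as far as the arm can. A call with a gripper value outside its range is refused whole. The fingers move at their own pace and stop on an object; "force" is the grip in N (left out, the last holds). Time passes only in rows, so rows that repeat a pose let the fingers close. It gives the time, the measured TCP pose, the force, the opening and the grip force at its end, in the units of the state.
- arm.get_state(): the state, without advancing time (a new reading comes with each control period).
- arm.snapshot(name): name is "scene" or "side" or "wrist"; returns a dict with "image" (480x640x3 uint8, red, green, blue), "mtx" (3x3 intrinsics, pixels), "origin" and "attitude" of the camera in the world; the wrist camera has in their place "tool_from_camera" (4x4, takes a point from camera to tool coordinates, whose origin is the TCP and whose axes are the flange's). Camera axes: x right, y down, z forward; pixel columns grow to the right and rows downward; lengths in m; the calibration is good to about 2 mm. A picture is of the moment at which its call begins: read the wrist's pose just before it. There is no depth.
- arm.hand_in(): hands the job in; it is judged then, once.
Trained networks look in the newest picture that a camera, given by its name, has taken for a name from the list of things; names that differ only in an ending like _2 or _b are one class to them, and where a whole thing is asked for, a point or a joint stands for the part that bears it (a point fixed in the world has none). Each returns a list of dicts, best first, with "p" (0 to 1); they miss things now and then, are a little off and sometimes report something else, mostly with a low value. They report only what shows in the picture. A call takes as long as a camera call.
- arm.cut_out(target, camera): "region" (480x640 bool, what is visible of it).
- arm.place_of(target, camera): "position" ([x, y, z] in m, in world coordinates, good to about 4 mm: a listed point, or the origin of a listed thing).
The state is a dict: "clock": time; "joints": joint angles; "qvel": joint speeds; "tau": joint torques, N m; "tcp_pos": TCP position; "eef_rot": TCP orientation; "contact_force": force on the tool from outside, world axes, zero at the start; "torque": the same for the moment, N m; "grip_width": finger opening in m; "grip_force": force on a finger pad.
Only numpy, scipy, OpenCV 4.12 (cv2) and the standard library are available. Lean on these libraries where they do the work, as an engineer would, in place of code of your own. Each camera call takes 0.05 s, during which the arm holds its last target. There are 200 camera calls.

## Working session

There is one attempt and no reset: what is moved stays moved. The work goes in short steps, Python scripts to look and compute and a tool call to move; the robot and the scene stay as the last step left them, time stands still between calls to the robot, and variables do not carry over. Pictures are saved under pics/ and viewed, at most 14 in all, crops included, and the job is handed in when it is done.

Besides the shell and the picture viewer there is one more tool, called after ">>>" by a JSON object that holds its "fn" and its "kwargs". apply_moves: Moves the arm, as the interface text tells. Its arguments: {"type":"object","properties":{"deltas":{"type":"array","items":{"type":"object","properties":{"wx":{"type":"number"},"wy":{"type":"number"},"wz":{"type":"number"},"dx":{"type":"number"},"dy":{"type":"number"},"dz":{"type":"number"},"jaw":{"type":"number"}}}},"force":{"type":"number"}},"required":["deltas"]}

```bash
ls; mkdir -p pics; cat > h.py <<'E'
import numpy as np, cv2
from rig import arm
from scipy.spatial.transform import Rotation as R
def rot(q): return R.from_quat([q[1],q[2],q[3],q[0]]).as_matrix()
def cam(name):
    st=arm.get_state(); s=arm.snapshot(name)
    if name=='wrist':
        T=np.eye(4);T[:3,:3]=rot(st['eef_rot']);T[:3,3]=st['tcp_pos'];C=T@np.array(s['tool_from_camera'])
    else:
        C=np.eye(4);a=np.array(s['attitude']);C[:3,:3]=rot(a) if a.size==4 else a;C[:3,3]=s['origin']
    return s['image'],np.array(s['mtx']),C
def ray(u,v,K,C,z):
    d=C[:3,:3]@np.linalg.solve(K,[u,v,1.]);o=C[:3,3];return o+d*(z-o[2])/d[2]
def proj(p,K,C):
    q=C[:3,:3].T@(np.asarray(p)-C[:3,3]);q=K@q;return q[:2]/q[2]
def save(n,im): cv2.imwrite(f'pics/{n}.png',im[...,::-1])
E
python3 - <<'E'
from h import *
np.set_printoptions(precision=4,suppress=True)
for n in('scene','side','wrist'):
    im,K,C=cam(n);save(n+'0',im);print(n,K.tolist(),C.tolist())
    for t in['tray','rack','mat','shaker','shaker_mouth','shaker_tail','lever1','lever1_hook','plug1','jar','wrench','grip']:
        print(t,[(round(d['p'],2),np.round(d['position'],3).tolist()) for d in arm.place_of(t,n) if d['p']>.15])
print(arm.get_state(), arm.grip_depth)
E
```

```text
pics
scene [[433.2361407667549, 0.0, 318.2034262397037], [0.0, 433.2361407667549, 246.57793332817025], [0.0, 0.0, 1.0]] [[-0.8891674885127838, 0.24889208783497757, -0.38397123067362016, 0.8585133274412549], [0.4575648201522415, 0.4908720511933677, -0.7414034426115533, 0.6367619482890815], [0.00395129484037221, -0.8349235641484566, -0.5503517323482527, 0.5613922465872375], [0.0, 0.0, 0.0, 1.0]]
tray [(0.64, [0.449, -0.017, 0.0])]
rack [(0.96, [0.526, 0.344, -0.001])]
mat [(0.6, [0.663, 0.042, -0.001])]
shaker [(0.94, [0.67, 0.033, 0.004])]
shaker_mouth [(0.92, [0.672, -0.048, 0.005])]
shaker_tail [(0.69, [0.659, 0.115, 0.006]), (0.43, [0.743, 0.27, -0.0])]
lever1 [(0.8, [0.459, -0.365, -0.001]), (0.68, [0.616, -0.23, -0.003]), (0.56, [0.62, -0.327, -0.001])]
lever1_hook [(0.54, [0.675, -0.312, 0.004])]
plug1 [(0.37, [0.661, 0.04, -0.002])]
jar [(0.83, [0.727, -0.192, 0.004]), (0.4, [0.674, -0.313, 0.003])]
wrench [(0.61, [0.326, 0.263, 0.0])]
grip [(0.69, [0.73, -0.191, 0.001])]
side [[530.5885496431875, 0.0, 317.74427130483997], [0.0, 530.5885496431875, 240.3046402893347], [0.0, 0.0,
[... 1473 characters left out ...]
-0.048, 0.009])]
shaker_tail [(0.87, [0.655, 0.112, 0.006])]
lever1 [(0.4, [0.452, -0.013, 0.0])]
lever1_hook []
plug1 []
jar [(0.64, [0.659, 0.038, 0.002])]
wrench []
grip [(0.22, [0.659, 0.041, 0.005])]
{'clock': 1.95, 'joints': array([-0.0666,  0.2999,  1.521 ,  0.    ,  1.3207, -0.0666]), 'qvel': array([-0.0009,  0.0004, -0.0008, -0.0001, -0.0003,  0.0001]), 'tau': array([  0.0005, -53.1657, -35.2915,   0.0709,   0.0213,  -0.    ]), 'tcp_pos': array([ 0.55  , -0.    ,  0.2054]), 'eef_rot': array([-0.    ,  0.7071,  0.7071, -0.    ]), 'contact_force': array([0.4429, 0.0821, 0.5687]), 'torque': array([-0.0468,  0.0284, -0.0056]), 'grip_force': 0.0, 'grip_width': 0.09417912315806339} 0.0188
```

View pics/side0.png

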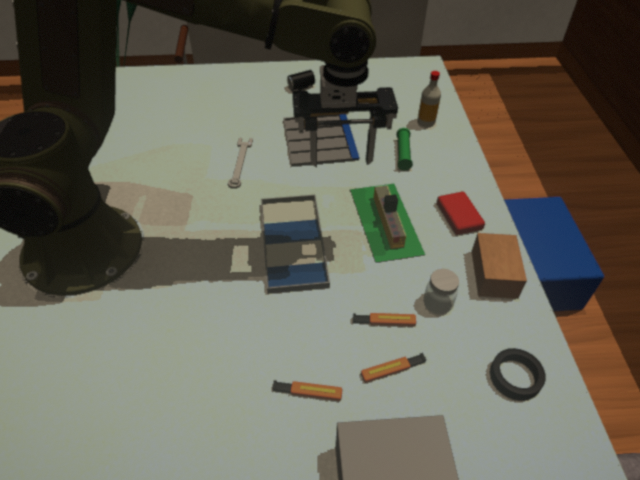

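View pics/scene0.png

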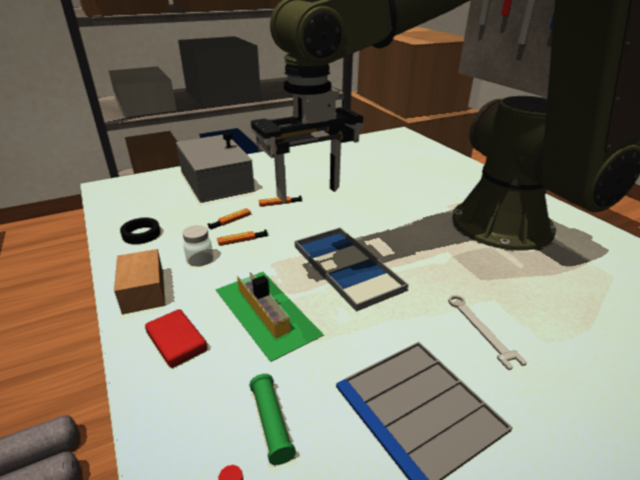

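View pics/wrist0.png

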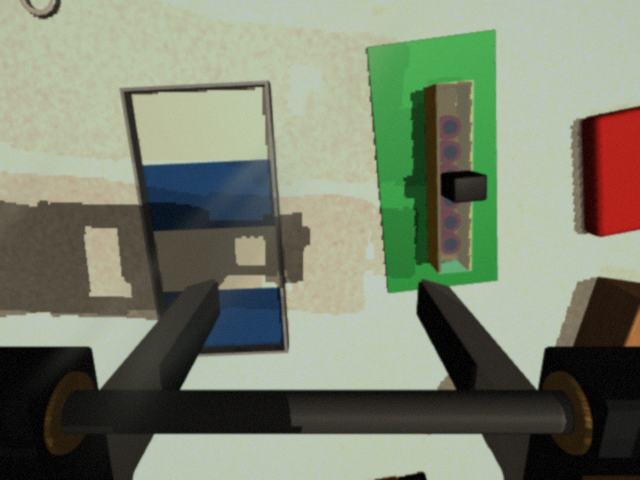

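The pictures show three levers:
- Lever A: handle at side (395,320), hook towards -x.
- Lever B: (390,368), hook towards +x.
- Lever C: (315,390), hook towards -x.

The shaker's mouth faces -y. I count about six plugs (wrist rows 127–244). The rack's blue end faces +x. Next I move the wrist camera over the levers.

>>> {"fn": "apply_moves", "kwargs": {"deltas": [{"dy":-0.04,"dz":0.03},{"dy":-0.08,"dz":0.05},{"dy":-0.12,"dz":0.05},{"dy":-0.16,"dz":0.05},{"dy":-0.2,"dz":0.05},{"dy":-0.24,"dz":0.05},{"dy":-0.28,"dz":0.05},{"dy":-0.32,"dz":0.05},{"dy":-0.35,"dz":0.05},{"dy":-0.36,"dz":0.05},{"dy":-0.36,"dz":0.05},{"dy":-0.36,"dz":0.05}]}}

```text
invalid input
```

```bash
cat >> h.py <<'E'
def levers(name,z=0.014,verbose=True):
    """orange handles: centre of the top rectangle and axis, world; hook by the dark end"""
    im,K,C=cam(name); hsv=cv2.cvtColor(im,cv2.COLOR_RGB2HSV); out=[]
    m=cv2.inRange(hsv,(3,150,90),(27,255,255)); m=cv2.morphologyEx(m,cv2.MORPH_CLOSE,np.ones((7,7),np.uint8))
    for c in cv2.findContours(m,cv2.RETR_EXTERNAL,cv2.CHAIN_APPROX_NONE)[0]:
        if cv2.contourArea(c)<300: continue
        w=np.array([ray(*p[0],K,C,z)[:2] for p in c],np.float32)
        (cx,cy),(a,b),t=cv2.minAreaRect(w); 
        box=cv2.boxPoints(((cx,cy),(a,b),t)); e=[box[1]-box[0],box[2]-box[1]]
        l=max(e,key=np.linalg.norm); L=np.linalg.norm(l); ax=l/L; W=min(map(np.linalg.norm,e))
        ctr=np.array([cx,cy]); g=[]
        for s in(1,-1):
            q=[proj([*(ctr+s*ax*d),0.008],K,C) for d in (.055,.060,.065)]
            g.append(np.mean([im[int(v),int(u)].mean() if 0<=v<480 and 0<=u<640 else 255 for u,v in q]))
        if g[1]<g[0]: ax=-ax
        out.append((ctr+ax*0.016,np.degrees(np.arctan2(ax[1],ax[0])),L,W,g,ctr))
        if verbose: print(name,'lever origin',np.round(ctr+ax*.016,4),'hook yaw %.1f'%out[-1][1],'L %.3f W %.3f'%(L,W),np.round(g),'handle ctr',np.round(ctr,4))
    return im,K,C,out
E
python3 - <<'E'
from h import *
im,*_=levers('wrist');save('w1',im); levers('side')
print([(round(d['p'],2),np.round(d['position'],3).tolist()) for t in('lever1','lever1_hook') for d in arm.place_of(t,'wrist')])
print(arm.get_state()['tcp_pos'],arm.get_state()['joints'])
# rack from side & scene now unoccluded
for n in('scene','side'):
    im,K,C=cam(n)
    if n=='side':save('side1',im)
    print(n,C[:3,3])
    for t in('rack','tray','mat'):
        d=arm.cut_out(t,n)[0]; c=max(cv2.findContours(d['region'].astype(np.uint8),cv2.RETR_EXTERNAL,cv2.CHAIN_APPROX_NONE)[0],key=cv2.contourArea)
        z={'rack':.005,'tray':.01,'mat':.003}[t]
        w=np.array([ray(*p[0],K,C,z)[:2] for p in c],np.float32); print(t,cv2.minAreaRect(w))
E
```

```text
side lever origin [ 0.4592 -0.364 ] hook yaw 168.0 L 0.085 W 0.019 [153.  55.] handle ctr [ 0.4749 -0.3673]
side lever origin [ 0.6156 -0.3317] hook yaw 14.6 L 0.086 W 0.019 [ 56. 153.] handle ctr [ 0.6001 -0.3357]
side lever origin [ 0.6131 -0.2308] hook yaw 173.7 L 0.084 W 0.019 [153.  53.] handle ctr [ 0.629  -0.2326]
side lever origin [ 0.9864 -0.3416] hook yaw 89.2 L 0.302 W 0.092 [79. 81.] handle ctr [ 0.9862 -0.3576]
side lever origin [-0.2984  0.5083] hook yaw -72.4 L 0.101 W 0.057 [17. 43.] handle ctr [-0.3032  0.5236]
side lever origin [1.1175 0.3664] hook yaw -90.2 L 0.612 W 0.351 [46. 44.] handle ctr [1.1176 0.3824]
[]
[5.49977991e-01 1.23735165e-05 2.05417341e-01] [-6.65657769e-02  2.99922989e-01  1.52103690e+00 -1.89612558e-05
  1.32068528e+00 -6.65776852e-02]
scene [0.85851333 0.63676195 0.56139225]Traceback (most recent call last):
  File "<stdin>", line 11, in <module>
IndexError: list index out of range
```

View pics/w1.png

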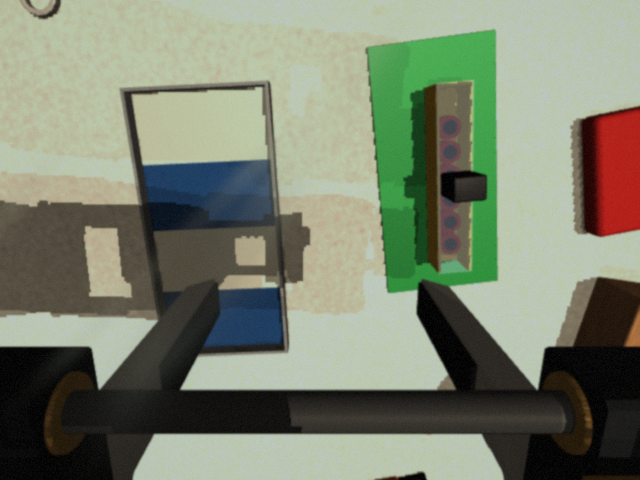

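The move was refused, so this picture is unchanged: tray at (205,215), shaker at (450,180). I'll retry with every key filled in.

>>> {"fn": "apply_moves", "kwargs": {"deltas": [{"wx":0,"wy":0,"wz":0,"dx":0,"dy":-0.04,"dz":0.02,"jaw":1},{"wx":0,"wy":0,"wz":0,"dx":0,"dy":-0.08,"dz":0.04,"jaw":1},{"wx":0,"wy":0,"wz":0,"dx":0,"dy":-0.36,"dz":0.05,"jaw":1},{"wx":0,"wy":0,"wz":0,"dx":0,"dy":-0.36,"dz":0.05,"jaw":1},{"wx":0,"wy":0,"wz":0,"dx":0,"dy":-0.36,"dz":0.05,"jaw":1},{"wx":0,"wy":0,"wz":0,"dx":0,"dy":-0.36,"dz":0.05,"jaw":1},{"wx":0,"wy":0,"wz":0,"dx":0,"dy":-0.36,"dz":0.05,"jaw":1},{"wx":0,"wy":0,"wz":0,"dx":0,"dy":-0.36,"dz":0.05,"jaw":1},{"wx":0,"wy":0,"wz":0,"dx":0,"dy":-0.36,"dz":0.05,"jaw":1},{"wx":0,"wy":0,"wz":0,"dx":0,"dy":-0.36,"dz":0.05,"jaw":1},{"wx":0,"wy":0,"wz":0,"dx":0,"dy":-0.36,"dz":0.05,"jaw":1},{"wx":0,"wy":0,"wz":0,"dx":0,"dy":-0.36,"dz":0.05,"jaw":1}]}}

```text
clock: 3.25
tcp_pos: [0.55, -0.3595, 0.2552]
eef_rot: [-0.0, 0.707, 0.707, 0.0]
contact_force: [-0.3, 0.2, 0.5]
grip_width: 0.0936
grip_force: 0.0
```

```bash
python3 - <<'E'
from h import *
im,*_=levers('wrist');save('w2',im); levers('side')
print([(t,round(d['p'],2),np.round(d['position'],3).tolist()) for t in('lever1','lever1_hook') for d in arm.place_of(t,'wrist')])
for n in('scene','side'):
    im,K,C=cam(n); save(n+'2',im)
    for t in('rack','tray','mat','shaker'):
      for d in arm.cut_out(t,n)[:1]:
        c=max(cv2.findContours(d['region'].astype(np.uint8),cv2.RETR_EXTERNAL,cv2.CHAIN_APPROX_NONE)[0],key=cv2.contourArea)
        z={'rack':.005,'tray':.01,'mat':.003,'shaker':.02}[t]
        w=np.array([ray(*p[0],K,C,z)[:2] for p in c],np.float32); print(n,t,round(d['p'],2),cv2.minAreaRect(w))
      print([(round(d['p'],2),np.round(d['position'],3).tolist()) for d in arm.place_of(t,n)])
E
```

```text
wrist lever origin [ 0.4598 -0.3613] hook yaw 168.2 L 0.084 W 0.021 [151.  16.] handle ctr [ 0.4754 -0.3645]
wrist lever origin [ 0.6167 -0.3287] hook yaw 14.7 L 0.087 W 0.021 [ 45. 158.] handle ctr [ 0.6012 -0.3327]
wrist lever origin [ 0.6152 -0.229 ] hook yaw 173.6 L 0.085 W 0.021 [166.  57.] handle ctr [ 0.6311 -0.2308]
side lever origin [ 0.6156 -0.3316] hook yaw 14.6 L 0.086 W 0.019 [ 76. 199.] handle ctr [ 0.6001 -0.3357]
side lever origin [ 0.6131 -0.2307] hook yaw 173.2 L 0.084 W 0.019 [207.  70.] handle ctr [ 0.629  -0.2326]
side lever origin [-0.2788  0.5264] hook yaw -72.4 L 0.124 W 0.105 [47. 54.] handle ctr [-0.2837  0.5417]
side lever origin [-0.3296  0.6666] hook yaw 179.9 L 0.146 W 0.054 [110. 103.] handle ctr [-0.3136  0.6666]
side lever origin [1.12  0.108] hook yaw 89.9 L 1.200 W 0.356 [59. 59.] handle ctr [1.12  0.092]
[('lever1', 0.97, [0.458, -0.364, -0.0]), ('lever1', 0.89, [0.613, -0.329, 0.002]), ('lever1', 0.59, [0.616, -0.229, 0.0]), ('lever1_hook', 0.88, [0.672, -0.311, 0.006])]
scene rack 0.8 ((0.5324047803878784, 0.3395979702472687), (0.1807813346385955
[... 162 characters left out ...]
.2824513912200928), 1.9688849449157715)
[(0.81, [0.449, -0.016, 0.0])]
scene mat 0.76 ((0.6601239442825317, 0.03745941072702408), (0.11188453435897827, 0.23260363936424255), 7.1313982009887695)
[(0.78, [0.661, 0.044, -0.0])]
scene shaker 0.79 ((0.6620344519615173, 0.026575513184070587), (0.2033080905675888, 0.060163289308547974), 87.68932342529297)
[(0.78, [0.667, 0.036, 0.004])]
[(0.49, [0.729, -0.193, -0.0])]
side tray 0.87 ((0.44900792837142944, -0.015475362539291382), (0.12846004962921143, 0.2796931266784668), 2.045121669769287)
[(0.81, [0.449, -0.022, -0.004])]
side mat 0.56 ((0.6559928059577942, -0.07329565286636353), (0.07621864229440689, 0.01941732130944729), 1.274622917175293)
[]
[]
```

View pics/w2.png

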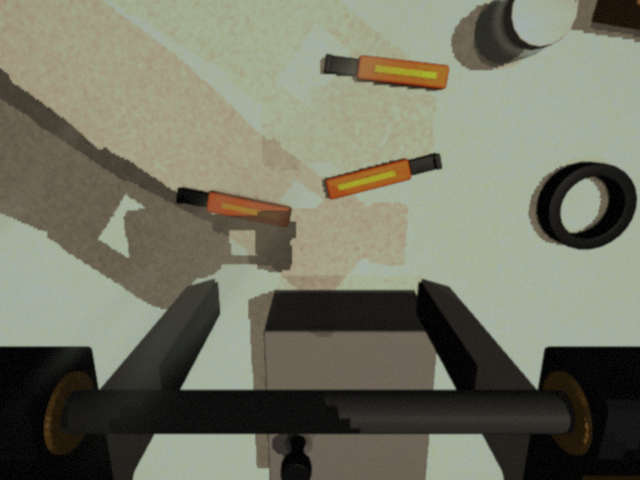

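Wrist view: lever A at (385,70), B at (385,175), C at (235,205), and the jar at (535,15). The big box's near edge is at y≈-0.46. I'll start with B. Walls plus fingers leave little room in a compartment, so I grip it high.

>>> {"fn": "apply_moves", "kwargs": {"deltas": [{"wx":0,"wy":0,"wz":-0.12,"dx":0.02,"dy":0.01,"dz":-0.03,"jaw":0.7},{"wx":0,"wy":0,"wz":-0.24,"dx":0.04,"dy":0.02,"dz":-0.06,"jaw":0.7},{"wx":0,"wy":0,"wz":-0.36,"dx":0.061,"dy":0.0285,"dz":-0.09,"jaw":0.7},{"wx":0,"wy":0,"wz":-0.48,"dx":0.061,"dy":0.0285,"dz":-0.12,"jaw":0.7},{"wx":0,"wy":0,"wz":-0.6,"dx":0.061,"dy":0.0285,"dz":-0.15,"jaw":0.7},{"wx":0,"wy":0,"wz":-0.72,"dx":0.061,"dy":0.0285,"dz":-0.17,"jaw":0.7},{"wx":0,"wy":0,"wz":-0.84,"dx":0.061,"dy":0.0285,"dz":-0.18,"jaw":0.7},{"wx":0,"wy":0,"wz":-0.96,"dx":0.061,"dy":0.0285,"dz":-0.18,"jaw":0.7},{"wx":0,"wy":0,"wz":-1.08,"dx":0.061,"dy":0.0285,"dz":-0.18,"jaw":0.7},{"wx":0,"wy":0,"wz":-1.2,"dx":0.061,"dy":0.0285,"dz":-0.18,"jaw":0.7},{"wx":0,"wy":0,"wz":-1.314,"dx":0.061,"dy":0.0285,"dz":-0.18,"jaw":0.7},{"wx":0,"wy":0,"wz":-1.314,"dx":0.061,"dy":0.0285,"dz":-0.18,"jaw":0.7}], "force": 25}}

```text
clock: 5.35
tcp_pos: [0.611, -0.3315, 0.0754]
eef_rot: [-0.0, 0.992, 0.125, -0.0]
contact_force: [0.4, -0.0, -0.3]
grip_width: 0.0659
grip_force: 0.0
```

>>> {"fn": "apply_moves", "kwargs": {"deltas": [{"wx":0,"wy":0,"wz":0,"dx":0,"dy":0,"dz":-0.025,"jaw":0.7},{"wx":0,"wy":0,"wz":0,"dx":0,"dy":0,"dz":-0.05,"jaw":0.7},{"wx":0,"wy":0,"wz":0,"dx":0,"dy":0,"dz":-0.068,"jaw":0.7},{"wx":0,"wy":0,"wz":0,"dx":0,"dy":0,"dz":-0.068,"jaw":0.7},{"wx":0,"wy":0,"wz":0,"dx":0,"dy":0,"dz":-0.068,"jaw":0.15},{"wx":0,"wy":0,"wz":0,"dx":0,"dy":0,"dz":-0.068,"jaw":0.1},{"wx":0,"wy":0,"wz":0,"dx":0,"dy":0,"dz":-0.068,"jaw":0.1},{"wx":0,"wy":0,"wz":0,"dx":0,"dy":0,"dz":-0.068,"jaw":0.1},{"wx":0,"wy":0,"wz":0,"dx":0,"dy":0,"dz":-0.068,"jaw":0.1},{"wx":0,"wy":0,"wz":0,"dx":0,"dy":0,"dz":-0.068,"jaw":0.1},{"wx":0,"wy":0,"wz":0,"dx":0,"dy":0,"dz":-0.068,"jaw":0.1},{"wx":0,"wy":0,"wz":0,"dx":0,"dy":0,"dz":-0.068,"jaw":0.1}]}}

```text
clock: 6.35
tcp_pos: [0.6111, -0.3315, 0.0077]
eef_rot: [0.0, 0.992, 0.128, 0.0]
contact_force: [-0.3, -0.3, 2.3]
grip_width: 0.0217
grip_force: 25.0
```

>>> {"fn": "apply_moves", "kwargs": {"deltas": [{"wx":0,"wy":0,"wz":0,"dx":0,"dy":0,"dz":0.02,"jaw":0.1},{"wx":0,"wy":0,"wz":0,"dx":0,"dy":0,"dz":0.05,"jaw":0.1},{"wx":0,"wy":0,"wz":0,"dx":0,"dy":0,"dz":0.085,"jaw":0.1},{"wx":0,"wy":0,"wz":-0.02,"dx":-0.01,"dy":0.02,"dz":0.12,"jaw":0.1},{"wx":0,"wy":0,"wz":-0.04,"dx":-0.02,"dy":0.05,"dz":0.145,"jaw":0.1},{"wx":0,"wy":0,"wz":-0.07,"dx":-0.03,"dy":0.085,"dz":0.16,"jaw":0.1},{"wx":0,"wy":0,"wz":-0.1,"dx":-0.04,"dy":0.12,"dz":0.17,"jaw":0.1},{"wx":0,"wy":0,"wz":-0.13,"dx":-0.05,"dy":0.155,"dz":0.18,"jaw":0.1},{"wx":0,"wy":0,"wz":-0.16,"dx":-0.06,"dy":0.19,"dz":0.19,"jaw":0.1},{"wx":0,"wy":0,"wz":-0.19,"dx":-0.07,"dy":0.225,"dz":0.197,"jaw":0.1},{"wx":0,"wy":0,"wz":-0.19,"dx":-0.08,"dy":0.26,"dz":0.197,"jaw":0.1},{"wx":0,"wy":0,"wz":-0.19,"dx":-0.09,"dy":0.295,"dz":0.197,"jaw":0.1}]}}

```text
clock: 7.35
tcp_pos: [0.5203, -0.035, 0.205]
eef_rot: [0.0, 0.999, 0.033, 0.001]
contact_force: [1.3, 0.9, -0.5]
grip_width: 0.0216
grip_force: 25.0
```

>>> {"fn": "apply_moves", "kwargs": {"deltas": [{"wx":0,"wy":0,"wz":0,"dx":-0.01,"dy":0.035,"dz":0,"jaw":0.1},{"wx":0,"wy":0,"wz":0,"dx":-0.015,"dy":0.07,"dz":0,"jaw":0.1},{"wx":0,"wy":0,"wz":0,"dx":-0.02,"dy":0.105,"dz":0,"jaw":0.1},{"wx":0,"wy":0,"wz":0,"dx":-0.025,"dy":0.14,"dz":0,"jaw":0.1},{"wx":0,"wy":0,"wz":0,"dx":-0.03,"dy":0.175,"dz":0,"jaw":0.1},{"wx":0,"wy":0,"wz":0,"dx":-0.035,"dy":0.21,"dz":0,"jaw":0.1},{"wx":0,"wy":0,"wz":0,"dx":-0.041,"dy":0.245,"dz":0,"jaw":0.1},{"wx":0,"wy":0,"wz":0,"dx":-0.041,"dy":0.28,"dz":0,"jaw":0.1},{"wx":0,"wy":0,"wz":0,"dx":-0.041,"dy":0.315,"dz":0,"jaw":0.1},{"wx":0,"wy":0,"wz":0,"dx":-0.041,"dy":0.35,"dz":0,"jaw":0.1},{"wx":0,"wy":0,"wz":0,"dx":-0.041,"dy":0.375,"dz":0,"jaw":0.1},{"wx":0,"wy":0,"wz":0,"dx":-0.041,"dy":0.375,"dz":0,"jaw":0.1}]}}

```text
clock: 8.35
tcp_pos: [0.4791, 0.3422, 0.2039]
eef_rot: [-0.0, 0.999, 0.035, -0.0]
contact_force: [-0.4, -0.3, -1.7]
grip_width: 0.0216
grip_force: 25.0
```

```bash
python3 - <<'E'
from h import *
im,K,C=cam('wrist');save('w3',im);np.savez('w3',K=K,C=C)
print([(t,round(d['p'],2),np.round(d['position'],3).tolist()) for t in('rack','lever1','lever1_hook') for d in arm.place_of(t,'wrist')])
hsv=cv2.cvtColor(im,cv2.COLOR_RGB2HSV);m=cv2.inRange(hsv,(105,170,60),(125,255,255))
m=cv2.morphologyEx(m,cv2.MORPH_OPEN,np.ones((3,3),np.uint8))
c=max(cv2.findContours(m,0,1)[0],key=cv2.contourArea)
for z in(.01,):
    w=np.array([ray(*p[0],K,C,z)[:2] for p in c],np.float32);r=cv2.minAreaRect(w);print('blue',r,cv2.boxPoints(r))
im2,K2,C2=cam('side')
for d in arm.cut_out('rack','side')[:1]:
    c=max(cv2.findContours(d['region'].astype(np.uint8),0,1)[0],key=cv2.contourArea);print('side',d['p'],cv2.minAreaRect(np.array([ray(*p[0],K2,C2,.008)[:2] for p in c],np.float32)))
E
```

```text
[('rack', 0.83, [0.531, 0.346, 0.002]), ('lever1', 0.72, [0.485, 0.34, 0.2]), ('lever1_hook', 0.91, [0.541, 0.347, 0.202])]
blue ((0.6167338490486145, 0.26953646540641785), (0.01799115166068077, 0.03484899178147316), 4.05790901184082) [[0.6065278  0.2862807 ]
 [0.6089939  0.25151908]
 [0.6269399  0.25279224]
 [0.6244738  0.28755385]]
side 0.68 ((0.5340179204940796, 0.3381060063838959), (0.17481142282485962, 0.20674435794353485), 4.5039591789245605)
```

View pics/w3.png

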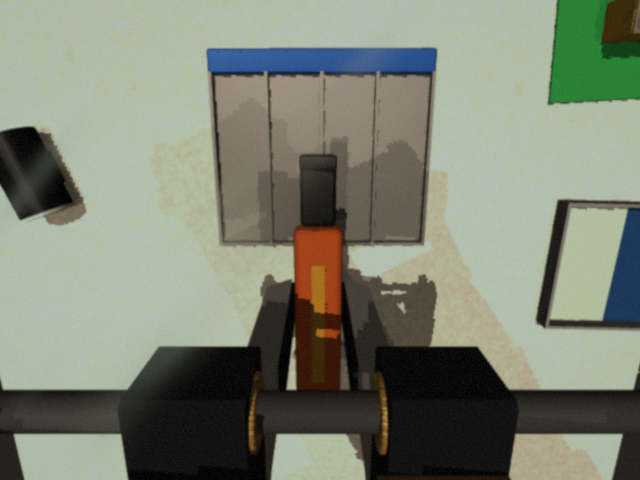

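Wrist view: the rack is square to the tool, with corners (207,49), (436,49), (425,244), (219,244) and the blue end at the top. The lever is held straight with its hook towards the blue. Now the rack pose from those corners.

```bash
cat >> h.py <<'E'
def blue(name):
    """rack frame from the blue block's top (z=.010)"""
    im,K,C=cam(name);hsv=cv2.cvtColor(im,cv2.COLOR_RGB2HSV);m=cv2.inRange(hsv,(105,150,90),(125,255,255))
    c=max(cv2.findContours(m,0,1)[0],key=cv2.contourArea)
    return cv2.minAreaRect(np.array([ray(*p[0],K,C,.010)[:2] for p in c],np.float32))
E
python3 - <<'E'
from h import *
d=np.load('w3.npz');K,C=d['K'],d['C']
P=[ray(u,v,K,C,.010)[:2] for u,v in((207,49),(436,49),(425,244),(219,244))]
P=np.array(P);print(P,[np.linalg.norm(P[i]-P[(i+1)%4]) for i in range(4)])
ex=(P[0]-P[3]+P[1]-P[2]);ex/=np.linalg.norm(ex)
ey=P[0]-P[1]; print('yaw x',np.degrees(np.arctan2(ex[1],ex[0])),'yaw from ends',np.degrees(np.arctan2(ey[1],ey[0]))-90, -np.degrees(np.arctan2(*(P[3]-P[2]))))
ctr=P.mean(0); print('centre',ctr,'origin',ctr-ex*.010)
im=cv2.imread('pics/w3.png')[...,::-1];hsv=cv2.cvtColor(im,cv2.COLOR_RGB2HSV);print(hsv[60,300],hsv[60,420],hsv[300,620])
E
```

```text
[[0.61335247 0.44429104]
 [0.6269741  0.25231127]
 [0.45709506 0.23746424]
 [0.44322991 0.43322899]] [np.float64(0.19246242252725748), np.float64(0.1705265949910757), np.float64(0.19625514009270664), np.float64(0.1704818245570085)]
yaw x 4.357677836366744 yaw from ends 4.058531994588705 4.051241663139742
centre [0.53516288 0.34182389] origin [0.52519179 0.34106406]
[108 167 148] [108 173 140] [107 165  88]
```

```bash
python3 - <<'E'
from h import *
s=arm.get_state();print(s['clock'],s['tcp_pos'],s['eef_rot'],s['qvel'],s['joints'])
im,K,C=cam('wrist');print(arm.place_of('rack','wrist')[:1])
hsv=cv2.cvtColor(im,cv2.COLOR_RGB2HSV);m=cv2.inRange(hsv,(105,140,100),(115,255,255));m[100:]=0
c=max(cv2.findContours(m,0,1)[0],key=cv2.contourArea);b=cv2.boundingRect(c);print(b)
w=np.array([ray(*p[0],K,C,.010)[:2] for p in c],np.float32);(cx,cy),sz,t=r=cv2.minAreaRect(w);print(r)
E
```

```text
8.65 [0.4802585  0.33752341 0.20469602] [-1.71040630e-05  9.99462241e-01  3.27904618e-02  1.22170535e-04] [-0.00058328 -0.00112218 -0.00282992  0.00106379  0.00017761  0.00145722] [ 5.50250338e-01  3.83124122e-01  1.41174952e+00 -9.34801297e-05
  1.34648974e+00  2.05547477e+00]
[{'position': [0.5306, 0.3454, 0.0012], 'p': 0.75}]
(202, 50, 160, 24)
((0.6094512939453125, 0.3761754631996155), (0.017775997519493103, 0.13487614691257477), 4.207926273345947)
```

>>> {"fn": "apply_moves", "kwargs": {"deltas": [{"wx":0,"wy":0,"wz":0,"dx":0.012,"dy":0.025,"dz":-0.03,"jaw":0.1},{"wx":0,"wy":0,"wz":0,"dx":0.024,"dy":0.05,"dz":-0.06,"jaw":0.1},{"wx":0,"wy":0,"wz":0,"dx":0.0365,"dy":0.0755,"dz":-0.09,"jaw":0.1},{"wx":0,"wy":0,"wz":0,"dx":0.0365,"dy":0.0755,"dz":-0.12,"jaw":0.1},{"wx":0,"wy":0,"wz":0,"dx":0.0365,"dy":0.0755,"dz":-0.15,"jaw":0.1},{"wx":0,"wy":0,"wz":0,"dx":0.0365,"dy":0.0755,"dz":-0.17,"jaw":0.1},{"wx":0,"wy":0,"wz":0,"dx":0.0365,"dy":0.0755,"dz":-0.185,"jaw":0.1},{"wx":0,"wy":0,"wz":0,"dx":0.0365,"dy":0.0755,"dz":-0.192,"jaw":0.1},{"wx":0,"wy":0,"wz":0,"dx":0.0365,"dy":0.0755,"dz":-0.192,"jaw":0.1},{"wx":0,"wy":0,"wz":0,"dx":0.0365,"dy":0.0755,"dz":-0.192,"jaw":0.1},{"wx":0,"wy":0,"wz":0,"dx":0.0365,"dy":0.0755,"dz":-0.192,"jaw":0.42},{"wx":0,"wy":0,"wz":0,"dx":0.0365,"dy":0.0755,"dz":-0.192,"jaw":0.42}]}}

```text
clock: 9.75
tcp_pos: [0.5169, 0.4141, 0.0134]
eef_rot: [-0.0, 0.999, 0.033, 0.001]
contact_force: [-0.2, -0.2, -0.2]
grip_width: 0.0317
grip_force: 0.0
```

>>> {"fn": "apply_moves", "kwargs": {"deltas": [{"wx":0,"wy":0,"wz":0,"dx":0,"dy":0,"dz":0,"jaw":0.42},{"wx":0,"wy":0,"wz":0,"dx":0,"dy":0,"dz":0.03,"jaw":0.42},{"wx":0,"wy":0,"wz":0,"dx":0,"dy":0,"dz":0.065,"jaw":0.7},{"wx":0,"wy":0,"wz":0,"dx":-0.01,"dy":0,"dz":0.1,"jaw":0.7},{"wx":0,"wy":0,"wz":0,"dx":-0.02,"dy":-0.01,"dz":0.135,"jaw":0.7},{"wx":0,"wy":0,"wz":0,"dx":-0.03,"dy":-0.04,"dz":0.165,"jaw":0.7},{"wx":0,"wy":0,"wz":0,"dx":-0.04,"dy":-0.07,"dz":0.192,"jaw":0.7},{"wx":0,"wy":0,"wz":0,"dx":-0.05,"dy":-0.09,"dz":0.192,"jaw":0.7},{"wx":0,"wy":0,"wz":0,"dx":-0.05,"dy":-0.09,"dz":0.192,"jaw":0.7},{"wx":0,"wy":0,"wz":0,"dx":-0.05,"dy":-0.09,"dz":0.192,"jaw":0.7}]}}

```text
clock: 10.58
tcp_pos: [0.4666, 0.3235, 0.2056]
eef_rot: [-0.0, 0.999, 0.033, 0.001]
contact_force: [0.6, 0.9, 0.6]
grip_width: 0.066
grip_force: 0.0
```

```bash
python3 - <<'E'
from h import *
im,*_=levers('wrist',z=.017);save('w4',im);levers('side')
print(arm.get_state()['tcp_pos'])
print([(t,round(d['p'],2),np.round(d['position'],3).tolist()) for t in('rack','lever1') for d in arm.place_of(t,'wrist')])
E
```

```text
wrist lever origin [0.5238 0.4131] hook yaw 4.0 L 0.086 W 0.021 [ 46. 110.] handle ctr [0.5079 0.412 ]
side lever origin [ 0.459 -0.364] hook yaw 168.2 L 0.085 W 0.019 [144.  51.] handle ctr [ 0.4747 -0.3673]
side lever origin [ 0.6131 -0.2308] hook yaw 173.6 L 0.084 W 0.019 [143.  50.] handle ctr [ 0.629  -0.2326]
side lever origin [ 0.9863 -0.3416] hook yaw 89.5 L 0.302 W 0.092 [73. 75.] handle ctr [ 0.9862 -0.3576]
side lever origin [1.1171 0.3659] hook yaw -90.1 L 0.611 W 0.350 [42. 40.] handle ctr [1.1172 0.3819]
[0.46662237 0.32441158 0.20431578]
[('rack', 0.88, [0.53, 0.344, -0.0]), ('lever1', 0.87, [0.523, 0.414, 0.004])]
```

View pics/w4.png

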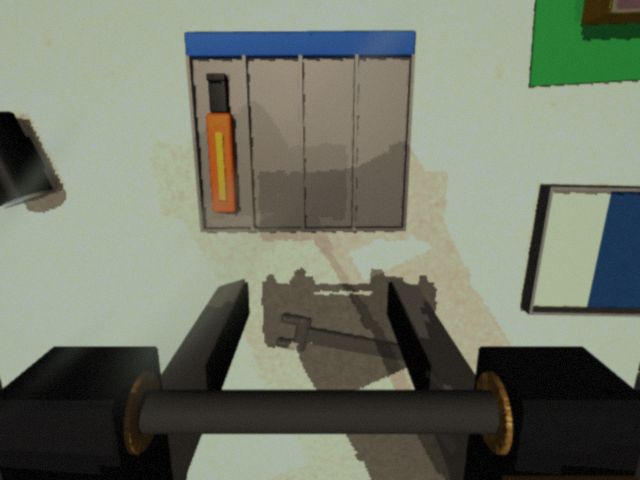

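Lever B lies centred in its compartment (wrist (220,145)), hook at the blue end. Next is lever A, with a half turn.

>>> {"fn": "apply_moves", "kwargs": {"deltas": [{"wx":0,"wy":0,"wz":0.12,"dx":0.006,"dy":-0.02,"dz":0,"jaw":0.7},{"wx":0,"wy":0,"wz":0.24,"dx":0.012,"dy":-0.045,"dz":0,"jaw":0.7},{"wx":0,"wy":0,"wz":0.36,"dx":0.018,"dy":-0.07,"dz":0,"jaw":0.7},{"wx":0,"wy":0,"wz":0.48,"dx":0.024,"dy":-0.095,"dz":0,"jaw":0.7},{"wx":0,"wy":0,"wz":0.6,"dx":0.03,"dy":-0.12,"dz":0,"jaw":0.7},{"wx":0,"wy":0,"wz":0.72,"dx":0.036,"dy":-0.145,"dz":0,"jaw":0.7},{"wx":0,"wy":0,"wz":0.84,"dx":0.042,"dy":-0.17,"dz":0,"jaw":0.7},{"wx":0,"wy":0,"wz":0.96,"dx":0.05,"dy":-0.195,"dz":0,"jaw":0.7},{"wx":0,"wy":0,"wz":1.08,"dx":0.056,"dy":-0.22,"dz":0,"jaw":0.7},{"wx":0,"wy":0,"wz":1.2,"dx":0.062,"dy":-0.245,"dz":0,"jaw":0.7},{"wx":0,"wy":0,"wz":1.32,"dx":0.07,"dy":-0.27,"dz":0,"jaw":0.7},{"wx":0,"wy":0,"wz":1.44,"dx":0.077,"dy":-0.3,"dz":0,"jaw":0.7}]}}

```text
clock: 11.78
tcp_pos: [0.544, 0.0236, 0.2038]
eef_rot: [-0.0, 0.727, 0.687, -0.0]
contact_force: [-0.9, 0.5, 0.9]
grip_width: 0.066
grip_force: 0.0
```

>>> {"fn": "apply_moves", "kwargs": {"deltas": [{"wx":0,"wy":0,"wz":0.12,"dx":0.007,"dy":-0.025,"dz":0,"jaw":0.7},{"wx":0,"wy":0,"wz":0.24,"dx":0.014,"dy":-0.05,"dz":0,"jaw":0.7},{"wx":0,"wy":0,"wz":0.36,"dx":0.021,"dy":-0.075,"dz":0,"jaw":0.7},{"wx":0,"wy":0,"wz":0.48,"dx":0.028,"dy":-0.1,"dz":0,"jaw":0.7},{"wx":0,"wy":0,"wz":0.6,"dx":0.035,"dy":-0.125,"dz":0,"jaw":0.7},{"wx":0,"wy":0,"wz":0.72,"dx":0.042,"dy":-0.15,"dz":0,"jaw":0.7},{"wx":0,"wy":0,"wz":0.84,"dx":0.05,"dy":-0.175,"dz":-0.02,"jaw":0.7},{"wx":0,"wy":0,"wz":0.96,"dx":0.058,"dy":-0.2,"dz":-0.04,"jaw":0.7},{"wx":0,"wy":0,"wz":1.08,"dx":0.066,"dy":-0.22,"dz":-0.06,"jaw":0.7},{"wx":0,"wy":0,"wz":1.2,"dx":0.072,"dy":-0.24,"dz":-0.07,"jaw":0.7},{"wx":0,"wy":0,"wz":1.32,"dx":0.0765,"dy":-0.25,"dz":-0.07,"jaw":0.7},{"wx":0,"wy":0,"wz":1.44,"dx":0.0765,"dy":-0.2535,"dz":-0.07,"jaw":0.7}]}}

```text
clock: 12.78
tcp_pos: [0.6203, -0.2307, 0.132]
eef_rot: [-0.001, 0.095, 0.996, 0.0]
contact_force: [-0.1, 0.6, 0.8]
grip_width: 0.0654
grip_force: 0.0
```

>>> {"fn": "apply_moves", "kwargs": {"deltas": [{"wx":0,"wy":0,"wz":0.083,"dx":0,"dy":0,"dz":0,"jaw":0.7},{"wx":0,"wy":0,"wz":0.083,"dx":0,"dy":0,"dz":0,"jaw":0.7},{"wx":0,"wy":0,"wz":0.083,"dx":0,"dy":0,"dz":0,"jaw":0.7}]}}

```text
clock: 13.03
tcp_pos: [0.6202, -0.2291, 0.1336]
eef_rot: [-0.001, 0.057, 0.998, 0.0]
contact_force: [0.1, 0.8, -0.4]
grip_width: 0.0654
grip_force: 0.0
```

```bash
python3 - <<'E'
from h import *
levers('wrist');levers('side')
s=arm.get_state();print(s['tcp_pos'],s['eef_rot'],s['joints'])
E
```

```text
wrist lever origin [ 0.6147 -0.2283] hook yaw 173.3 L 0.086 W 0.021 [173.  31.] handle ctr [ 0.6306 -0.2302]
wrist lever origin [ 0.4969 -0.3156] hook yaw -7.1 L 0.060 W 0.020 [ 96. 255.] handle ctr [ 0.481  -0.3136]
side lever origin [ 0.4507 -0.312 ] hook yaw 174.1 L 0.085 W 0.018 [118.  53.] handle ctr [ 0.4666 -0.3137]
side lever origin [ 0.613  -0.2308] hook yaw 174.2 L 0.084 W 0.020 [187.  49.] handle ctr [ 0.629  -0.2325]
side lever origin [ 0.9914 -0.3168] hook yaw 63.8 L 0.354 W 0.143 [106. 110.] handle ctr [ 0.9843 -0.3312]
side lever origin [ 1.1218 -0.0887] hook yaw 176.0 L 0.113 W 0.065 [255.  70.] handle ctr [ 1.1378 -0.0898]
side lever origin [1.1731 0.002 ] hook yaw -1.1 L 0.157 W 0.038 [57. 60.] handle ctr [1.1571 0.0023]
side lever origin [-0.2777  0.5177] hook yaw -72.4 L 0.107 W 0.102 [43. 52.] handle ctr [-0.2825  0.5329]
side lever origin [-0.3296  0.6665] hook yaw 179.9 L 0.146 W 0.053 [100.  94.] handle ctr [-0.3136  0.6665]
side lever origin [1.1186 0.3681] hook yaw -90.1 L 0.615 W 0.352 [59. 57.] handle ctr [1.1186 0.3841]
[ 0.62013971 -0.22910204  0.13407551] [-2.50682329e-04  5.70307531e-02  9.98372386e-01  9.13114065e-05] [-4.09273360e-01  6.07584108e-01  1.24749972e+00 -1.61046261e-06
  1.28704241e+00 -1.86594580e+00]
```

>>> {"fn": "apply_moves", "kwargs": {"deltas": [{"wx":0,"wy":0,"wz":0,"dx":0,"dy":0,"dz":-0.03,"jaw":0.7},{"wx":0,"wy":0,"wz":0,"dx":0,"dy":0,"dz":-0.06,"jaw":0.7},{"wx":0,"wy":0,"wz":0,"dx":0,"dy":0,"dz":-0.09,"jaw":0.7},{"wx":0,"wy":0,"wz":0,"dx":0,"dy":0,"dz":-0.115,"jaw":0.7},{"wx":0,"wy":0,"wz":0,"dx":0,"dy":0,"dz":-0.127,"jaw":0.7},{"wx":0,"wy":0,"wz":0,"dx":0,"dy":0,"dz":-0.127,"jaw":0.6},{"wx":0,"wy":0,"wz":0,"dx":0,"dy":0,"dz":-0.127,"jaw":0.1},{"wx":0,"wy":0,"wz":0,"dx":0,"dy":0,"dz":-0.127,"jaw":0.1},{"wx":0,"wy":0,"wz":0,"dx":0,"dy":0,"dz":-0.127,"jaw":0.1},{"wx":0,"wy":0,"wz":0,"dx":0,"dy":0,"dz":-0.127,"jaw":0.1},{"wx":0,"wy":0,"wz":0,"dx":0,"dy":0,"dz":-0.127,"jaw":0.1},{"wx":0,"wy":0,"wz":0,"dx":0,"dy":0,"dz":-0.127,"jaw":0.1}]}}

```text
clock: 14.13
tcp_pos: [0.6202, -0.2296, 0.0081]
eef_rot: [0.0, 0.056, 0.998, -0.0]
contact_force: [-0.3, 0.6, 1.2]
grip_width: 0.0227
grip_force: 0.2
```

>>> {"fn": "apply_moves", "kwargs": {"deltas": [{"wx":0,"wy":0,"wz":0,"dx":0,"dy":0,"dz":0,"jaw":0.1},{"wx":0,"wy":0,"wz":0,"dx":0,"dy":0,"dz":0,"jaw":0.1},{"wx":0,"wy":0,"wz":0,"dx":0,"dy":0,"dz":0.02,"jaw":0.1},{"wx":0,"wy":0,"wz":0,"dx":0,"dy":0,"dz":0.05,"jaw":0.1},{"wx":0,"wy":0,"wz":0,"dx":0,"dy":0,"dz":0.085,"jaw":0.1},{"wx":0,"wy":0,"wz":0,"dx":0,"dy":0,"dz":0.12,"jaw":0.1},{"wx":0,"wy":0,"wz":-0.12,"dx":-0.005,"dy":0.02,"dz":0.14,"jaw":0.1},{"wx":0,"wy":0,"wz":-0.24,"dx":-0.01,"dy":0.045,"dz":0.15,"jaw":0.1},{"wx":0,"wy":0,"wz":-0.36,"dx":-0.015,"dy":0.07,"dz":0.155,"jaw":0.1},{"wx":0,"wy":0,"wz":-0.48,"dx":-0.02,"dy":0.095,"dz":0.155,"jaw":0.1},{"wx":0,"wy":0,"wz":-0.6,"dx":-0.025,"dy":0.12,"dz":0.155,"jaw":0.1},{"wx":0,"wy":0,"wz":-0.72,"dx":-0.03,"dy":0.145,"dz":0.155,"jaw":0.1}]}}

```text
clock: 15.13
tcp_pos: [0.5895, -0.0834, 0.1624]
eef_rot: [-0.0, 0.407, 0.914, -0.0]
contact_force: [0.8, 0.0, -0.3]
grip_width: 0.0212
grip_force: 25.0
```

>>> {"fn": "apply_moves", "kwargs": {"deltas": [{"wx":0,"wy":0,"wz":-0.12,"dx":-0.005,"dy":0.025,"dz":0,"jaw":0.1},{"wx":0,"wy":0,"wz":-0.24,"dx":-0.01,"dy":0.05,"dz":0,"jaw":0.1},{"wx":0,"wy":0,"wz":-0.36,"dx":-0.015,"dy":0.075,"dz":0,"jaw":0.1},{"wx":0,"wy":0,"wz":-0.48,"dx":-0.02,"dy":0.1,"dz":0,"jaw":0.1},{"wx":0,"wy":0,"wz":-0.6,"dx":-0.025,"dy":0.125,"dz":0,"jaw":0.1},{"wx":0,"wy":0,"wz":-0.72,"dx":-0.03,"dy":0.15,"dz":0,"jaw":0.1},{"wx":0,"wy":0,"wz":-0.84,"dx":-0.035,"dy":0.175,"dz":0,"jaw":0.1},{"wx":0,"wy":0,"wz":-0.96,"dx":-0.04,"dy":0.2,"dz":0,"jaw":0.1},{"wx":0,"wy":0,"wz":-1.08,"dx":-0.045,"dy":0.225,"dz":0,"jaw":0.1},{"wx":0,"wy":0,"wz":-1.2,"dx":-0.05,"dy":0.25,"dz":0,"jaw":0.1},{"wx":0,"wy":0,"wz":-1.32,"dx":-0.055,"dy":0.275,"dz":0,"jaw":0.1},{"wx":0,"wy":0,"wz":-1.44,"dx":-0.06,"dy":0.3,"dz":0,"jaw":0.1}]}}

```text
clock: 16.13
tcp_pos: [0.5295, 0.2166, 0.1624]
eef_rot: [0.0, 0.908, 0.419, -0.0]
contact_force: [0.5, -1.0, -0.6]
grip_width: 0.0216
grip_force: 25.0
```

>>> {"fn": "apply_moves", "kwargs": {"deltas": [{"wx":0,"wy":0,"wz":-0.12,"dx":-0.003,"dy":0.02,"dz":0,"jaw":0.1},{"wx":0,"wy":0,"wz":-0.24,"dx":-0.003,"dy":0.04,"dz":0,"jaw":0.1},{"wx":0,"wy":0,"wz":-0.36,"dx":-0.003,"dy":0.0545,"dz":0,"jaw":0.1},{"wx":0,"wy":0,"wz":-0.48,"dx":-0.003,"dy":0.0545,"dz":0,"jaw":0.1},{"wx":0,"wy":0,"wz":-0.6,"dx":-0.003,"dy":0.0545,"dz":0,"jaw":0.1},{"wx":0,"wy":0,"wz":-0.72,"dx":-0.003,"dy":0.0545,"dz":0,"jaw":0.1},{"wx":0,"wy":0,"wz":-0.793,"dx":-0.003,"dy":0.0545,"dz":0,"jaw":0.1},{"wx":0,"wy":0,"wz":-0.793,"dx":-0.003,"dy":0.0545,"dz":-0.03,"jaw":0.1},{"wx":0,"wy":0,"wz":-0.793,"dx":-0.003,"dy":0.0545,"dz":-0.065,"jaw":0.1},{"wx":0,"wy":0,"wz":-0.793,"dx":-0.003,"dy":0.0545,"dz":-0.09,"jaw":0.1},{"wx":0,"wy":0,"wz":-0.793,"dx":-0.003,"dy":0.0545,"dz":-0.1,"jaw":0.1},{"wx":0,"wy":0,"wz":-0.793,"dx":-0.003,"dy":0.0545,"dz":-0.1,"jaw":0.1}]}}

```text
clock: 17.13
tcp_pos: [0.5259, 0.2695, 0.0603]
eef_rot: [0.001, 0.999, 0.038, -0.002]
contact_force: [-0.8, 0.1, -0.3]
grip_width: 0.0215
grip_force: 25.0
```

```bash
python3 - <<'E'
from h import *
im,K,C=cam('wrist');save('w5',im)
print([(t,round(d['p'],2),np.round(d['position'],3).tolist()) for t in('rack','lever1','lever1_hook') for d in arm.place_of(t,'wrist')])
s=arm.get_state();print(s['tcp_pos'],s['eef_rot'],s['grip_force'],s['grip_width'])
E
```

```text
[('rack', 0.93, [0.53, 0.346, 0.003]), ('lever1', 0.63, [0.527, 0.271, 0.051]), ('lever1_hook', 0.69, [0.582, 0.421, 0.007])]
[0.52790817 0.27040543 0.06439242] [-5.17141067e-04  9.99261290e-01  3.84029468e-02  1.34956550e-03] 24.9998939037323 0.021260197556356428
```

>>> {"fn": "apply_moves", "kwargs": {"deltas": [{"wx":0,"wy":0,"wz":0,"dx":0,"dy":0,"dz":-0.02,"jaw":0.1},{"wx":0,"wy":0,"wz":0,"dx":0,"dy":0,"dz":-0.04,"jaw":0.1},{"wx":0,"wy":0,"wz":0,"dx":0,"dy":0,"dz":-0.05,"jaw":0.1},{"wx":0,"wy":0,"wz":0,"dx":0,"dy":0,"dz":-0.05,"jaw":0.1},{"wx":0,"wy":0,"wz":0,"dx":0,"dy":0,"dz":-0.05,"jaw":0.42},{"wx":0,"wy":0,"wz":0,"dx":0,"dy":0,"dz":-0.05,"jaw":0.42},{"wx":0,"wy":0,"wz":0,"dx":0,"dy":0,"dz":-0.05,"jaw":0.42},{"wx":0,"wy":0,"wz":0,"dx":0,"dy":0,"dz":-0.02,"jaw":0.42},{"wx":0,"wy":0,"wz":0,"dx":0,"dy":0,"dz":0.015,"jaw":0.7},{"wx":0,"wy":0,"wz":0,"dx":-0.02,"dy":0,"dz":0.05,"jaw":0.7},{"wx":0,"wy":0,"wz":0,"dx":-0.04,"dy":0,"dz":0.085,"jaw":0.7},{"wx":0,"wy":0,"wz":0,"dx":-0.06,"dy":0,"dz":0.12,"jaw":0.7}]}}

```text
clock: 18.33
tcp_pos: [0.4661, 0.2698, 0.1848]
eef_rot: [-0.0, 0.999, 0.038, 0.0]
contact_force: [1.1, 0.2, -0.3]
grip_width: 0.0625
grip_force: 0.0
```

>>> {"fn": "apply_moves", "kwargs": {"deltas": [{"wx":0,"wy":0,"wz":0,"dx":0,"dy":0,"dz":0,"jaw":0.7},{"wx":0,"wy":0,"wz":0,"dx":0,"dy":0,"dz":0,"jaw":0.7}]}}

```text
clock: 18.5
tcp_pos: [0.4673, 0.2705, 0.1854]
eef_rot: [-0.001, 0.999, 0.039, 0.002]
contact_force: [0.2, -0.3, -1.0]
grip_width: 0.0657
grip_force: 0.0
```

```bash
python3 - <<'E'
from h import *
im,*_=levers('wrist',z=.017);save('w6',im);levers('side')
s=arm.get_state();print(s['tcp_pos'],s['eef_rot'])
E
```

```text
wrist lever origin [0.5315 0.2692] hook yaw 4.3 L 0.086 W 0.021 [ 69. 112.] handle ctr [0.5155 0.268 ]
wrist lever origin [0.5236 0.4125] hook yaw 3.6 L 0.087 W 0.021 [39. 94.] handle ctr [0.5076 0.4115]
side lever origin [ 0.4513 -0.3122] hook yaw 172.8 L 0.084 W 0.019 [143.  50.] handle ctr [ 0.4672 -0.3142]
side lever origin [ 0.986  -0.3416] hook yaw 89.2 L 0.302 W 0.091 [73. 75.] handle ctr [ 0.9858 -0.3576]
side lever origin [1.1167 0.3657] hook yaw -90.2 L 0.612 W 0.350 [41. 39.] handle ctr [1.1167 0.3817]
[0.46700069 0.26989127 0.18215535] [ 5.12033225e-05  9.99262189e-01  3.84066503e-02 -6.49589761e-05]
```

>>> {"fn": "apply_moves", "kwargs": {"deltas": [{"wx":0,"wy":0,"wz":0.12,"dx":0,"dy":-0.02,"dz":0.01,"jaw":0.7},{"wx":0,"wy":0,"wz":0.24,"dx":0,"dy":-0.045,"dz":0.02,"jaw":0.7},{"wx":0,"wy":0,"wz":0.36,"dx":0,"dy":-0.07,"dz":0.02,"jaw":0.7},{"wx":0,"wy":0,"wz":0.48,"dx":0,"dy":-0.095,"dz":0.02,"jaw":0.7},{"wx":0,"wy":0,"wz":0.6,"dx":0,"dy":-0.12,"dz":0.02,"jaw":0.7},{"wx":0,"wy":0,"wz":0.72,"dx":0,"dy":-0.145,"dz":0.02,"jaw":0.7},{"wx":0,"wy":0,"wz":0.84,"dx":0,"dy":-0.17,"dz":0.02,"jaw":0.7},{"wx":0,"wy":0,"wz":0.96,"dx":0,"dy":-0.195,"dz":0.02,"jaw":0.7},{"wx":0,"wy":0,"wz":1.08,"dx":0,"dy":-0.22,"dz":0.02,"jaw":0.7},{"wx":0,"wy":0,"wz":1.2,"dx":0,"dy":-0.245,"dz":0.02,"jaw":0.7},{"wx":0,"wy":0,"wz":1.32,"dx":0,"dy":-0.27,"dz":0.02,"jaw":0.7},{"wx":0,"wy":0,"wz":1.44,"dx":0,"dy":-0.3,"dz":0.02,"jaw":0.7}]}}

```text
clock: 19.6
tcp_pos: [0.4667, -0.031, 0.2011]
eef_rot: [-0.001, 0.724, 0.69, -0.001]
contact_force: [0.9, -0.1, 0.1]
grip_width: 0.0659
grip_force: 0.0
```

>>> {"fn": "apply_moves", "kwargs": {"deltas": [{"wx":0,"wy":0,"wz":0.12,"dx":0,"dy":-0.025,"dz":0,"jaw":0.7},{"wx":0,"wy":0,"wz":0.24,"dx":0,"dy":-0.05,"dz":0,"jaw":0.7},{"wx":0,"wy":0,"wz":0.36,"dx":0,"dy":-0.075,"dz":0,"jaw":0.7},{"wx":0,"wy":0,"wz":0.48,"dx":0,"dy":-0.1,"dz":0,"jaw":0.7},{"wx":0,"wy":0,"wz":0.6,"dx":0,"dy":-0.125,"dz":0,"jaw":0.7},{"wx":0,"wy":0,"wz":0.72,"dx":0,"dy":-0.15,"dz":0,"jaw":0.7},{"wx":0,"wy":0,"wz":0.84,"dx":0,"dy":-0.175,"dz":-0.02,"jaw":0.7},{"wx":0,"wy":0,"wz":0.96,"dx":-0.005,"dy":-0.2,"dz":-0.04,"jaw":0.7},{"wx":0,"wy":0,"wz":1.08,"dx":-0.01,"dy":-0.225,"dz":-0.06,"jaw":0.7},{"wx":0,"wy":0,"wz":1.2,"dx":-0.01,"dy":-0.25,"dz":-0.07,"jaw":0.7},{"wx":0,"wy":0,"wz":1.32,"dx":-0.01,"dy":-0.27,"dz":-0.07,"jaw":0.7},{"wx":0,"wy":0,"wz":1.44,"dx":-0.01,"dy":-0.28,"dz":-0.07,"jaw":0.7}]}}

```text
clock: 20.6
tcp_pos: [0.4559, -0.3119, 0.1298]
eef_rot: [-0.002, 0.091, 0.996, 0.001]
contact_force: [-0.5, -0.5, -0.1]
grip_width: 0.0658
grip_force: 0.0
```

>>> {"fn": "apply_moves", "kwargs": {"deltas": [{"wx":0,"wy":0,"wz":0.063,"dx":0,"dy":0,"dz":0,"jaw":0.7},{"wx":0,"wy":0,"wz":0.063,"dx":0,"dy":0,"dz":0,"jaw":0.7},{"wx":0,"wy":0,"wz":0.063,"dx":0,"dy":0,"dz":0,"jaw":0.7}]}}

```text
clock: 20.85
tcp_pos: [0.4566, -0.3099, 0.1311]
eef_rot: [-0.001, 0.063, 0.998, 0.001]
contact_force: [0.0, -0.2, -0.1]
grip_width: 0.0656
grip_force: 0.0
```

```bash
python3 - <<'E'
from h import *
levers('wrist')
s=arm.get_state();print(s['tcp_pos'],s['eef_rot'],s['joints'][5])
E
```

```text
wrist lever origin [ 0.4517 -0.3104] hook yaw 173.4 L 0.086 W 0.021 [164.  34.] handle ctr [ 0.4676 -0.3123]
[ 0.45675893 -0.30967147  0.1314696 ] [-7.11212280e-04  6.24280121e-02  9.98049102e-01  4.76704198e-04] -2.108008249885182
```

>>> {"fn": "apply_moves", "kwargs": {"deltas": [{"wx":0,"wy":0,"wz":0,"dx":0,"dy":-0.001,"dz":-0.03,"jaw":0.7},{"wx":0,"wy":0,"wz":0,"dx":0,"dy":-0.001,"dz":-0.06,"jaw":0.7},{"wx":0,"wy":0,"wz":0,"dx":0,"dy":-0.001,"dz":-0.09,"jaw":0.7},{"wx":0,"wy":0,"wz":0,"dx":0,"dy":-0.001,"dz":-0.115,"jaw":0.7},{"wx":0,"wy":0,"wz":0,"dx":0,"dy":-0.001,"dz":-0.124,"jaw":0.7},{"wx":0,"wy":0,"wz":0,"dx":0,"dy":-0.001,"dz":-0.124,"jaw":0.1},{"wx":0,"wy":0,"wz":0,"dx":0,"dy":-0.001,"dz":-0.124,"jaw":0.1},{"wx":0,"wy":0,"wz":0,"dx":0,"dy":-0.001,"dz":-0.124,"jaw":0.1},{"wx":0,"wy":0,"wz":0,"dx":0,"dy":-0.001,"dz":-0.124,"jaw":0.1},{"wx":0,"wy":0,"wz":0,"dx":0,"dy":-0.001,"dz":-0.124,"jaw":0.1},{"wx":0,"wy":0,"wz":0,"dx":0,"dy":-0.001,"dz":-0.124,"jaw":0.1},{"wx":0,"wy":0,"wz":0,"dx":0,"dy":-0.001,"dz":-0.124,"jaw":0.1}]}}

```text
clock: 21.9
tcp_pos: [0.4572, -0.311, 0.0089]
eef_rot: [0.0, 0.061, 0.998, -0.0]
contact_force: [0.1, 0.6, 0.9]
grip_width: 0.0228
grip_force: 0.1
```

>>> {"fn": "apply_moves", "kwargs": {"deltas": [{"wx":0,"wy":0,"wz":0,"dx":0,"dy":0,"dz":0,"jaw":0.1},{"wx":0,"wy":0,"wz":0,"dx":0,"dy":0,"dz":0,"jaw":0.1},{"wx":0,"wy":0,"wz":0,"dx":0,"dy":0,"dz":0.02,"jaw":0.1},{"wx":0,"wy":0,"wz":0,"dx":0,"dy":0,"dz":0.05,"jaw":0.1},{"wx":0,"wy":0,"wz":0,"dx":0,"dy":0,"dz":0.085,"jaw":0.1},{"wx":0,"wy":0,"wz":0,"dx":0,"dy":0.01,"dz":0.12,"jaw":0.1},{"wx":0,"wy":0,"wz":-0.12,"dx":0.003,"dy":0.03,"dz":0.14,"jaw":0.1},{"wx":0,"wy":0,"wz":-0.24,"dx":0.006,"dy":0.06,"dz":0.15,"jaw":0.1},{"wx":0,"wy":0,"wz":-0.36,"dx":0.009,"dy":0.09,"dz":0.155,"jaw":0.1},{"wx":0,"wy":0,"wz":-0.48,"dx":0.012,"dy":0.12,"dz":0.155,"jaw":0.1},{"wx":0,"wy":0,"wz":-0.6,"dx":0.015,"dy":0.15,"dz":0.155,"jaw":0.1},{"wx":0,"wy":0,"wz":-0.72,"dx":0.018,"dy":0.18,"dz":0.155,"jaw":0.1}]}}

```text
clock: 22.9
tcp_pos: [0.4748, -0.1295, 0.1635]
eef_rot: [0.0, 0.412, 0.911, -0.0]
contact_force: [0.3, -0.2, -0.2]
grip_width: 0.0216
grip_force: 25.0
```

>>> {"fn": "apply_moves", "kwargs": {"deltas": [{"wx":0,"wy":0,"wz":-0.12,"dx":0.003,"dy":0.033,"dz":0,"jaw":0.1},{"wx":0,"wy":0,"wz":-0.24,"dx":0.006,"dy":0.066,"dz":0,"jaw":0.1},{"wx":0,"wy":0,"wz":-0.36,"dx":0.009,"dy":0.1,"dz":0,"jaw":0.1},{"wx":0,"wy":0,"wz":-0.48,"dx":0.012,"dy":0.133,"dz":0,"jaw":0.1},{"wx":0,"wy":0,"wz":-0.6,"dx":0.015,"dy":0.166,"dz":0,"jaw":0.1},{"wx":0,"wy":0,"wz":-0.72,"dx":0.018,"dy":0.2,"dz":0,"jaw":0.1},{"wx":0,"wy":0,"wz":-0.84,"dx":0.021,"dy":0.233,"dz":0,"jaw":0.1},{"wx":0,"wy":0,"wz":-0.96,"dx":0.024,"dy":0.266,"dz":0,"jaw":0.1},{"wx":0,"wy":0,"wz":-1.08,"dx":0.027,"dy":0.3,"dz":0,"jaw":0.1},{"wx":0,"wy":0,"wz":-1.2,"dx":0.03,"dy":0.333,"dz":0,"jaw":0.1},{"wx":0,"wy":0,"wz":-1.32,"dx":0.033,"dy":0.366,"dz":0,"jaw":0.1},{"wx":0,"wy":0,"wz":-1.44,"dx":0.036,"dy":0.4,"dz":0,"jaw":0.1}]}}

```text
clock: 23.9
tcp_pos: [0.5108, 0.2708, 0.1633]
eef_rot: [0.0, 0.908, 0.42, -0.0]
contact_force: [0.4, -0.4, -0.3]
grip_width: 0.0211
grip_force: 25.0
```

>>> {"fn": "apply_moves", "kwargs": {"deltas": [{"wx":0,"wy":0,"wz":-0.12,"dx":0.003,"dy":0.03,"dz":0,"jaw":0.1},{"wx":0,"wy":0,"wz":-0.24,"dx":0.006,"dy":0.06,"dz":0,"jaw":0.1},{"wx":0,"wy":0,"wz":-0.36,"dx":0.0096,"dy":0.085,"dz":0,"jaw":0.1},{"wx":0,"wy":0,"wz":-0.48,"dx":0.0096,"dy":0.096,"dz":0,"jaw":0.1},{"wx":0,"wy":0,"wz":-0.6,"dx":0.0096,"dy":0.096,"dz":0,"jaw":0.1},{"wx":0,"wy":0,"wz":-0.72,"dx":0.0096,"dy":0.096,"dz":0,"jaw":0.1},{"wx":0,"wy":0,"wz":-0.787,"dx":0.0096,"dy":0.096,"dz":0,"jaw":0.1},{"wx":0,"wy":0,"wz":-0.787,"dx":0.0096,"dy":0.096,"dz":-0.03,"jaw":0.1},{"wx":0,"wy":0,"wz":-0.787,"dx":0.0096,"dy":0.096,"dz":-0.065,"jaw":0.1},{"wx":0,"wy":0,"wz":-0.787,"dx":0.0096,"dy":0.096,"dz":-0.09,"jaw":0.1},{"wx":0,"wy":0,"wz":-0.787,"dx":0.0096,"dy":0.096,"dz":-0.1,"jaw":0.1},{"wx":0,"wy":0,"wz":-0.787,"dx":0.0096,"dy":0.096,"dz":-0.1,"jaw":0.1}]}}

```text
clock: 24.9
tcp_pos: [0.5196, 0.3645, 0.061]
eef_rot: [0.001, 0.999, 0.043, -0.002]
contact_force: [-0.8, 0.4, 0.0]
grip_width: 0.0215
grip_force: 25.0
```

```bash
python3 - <<'E'
from h import *
im,K,C=cam('wrist');save('w7',im)
print([(t,round(d['p'],2),np.round(d['position'],3).tolist()) for t in('rack','lever1','lever1_hook') for d in arm.place_of(t,'wrist')])
s=arm.get_state();print(s['tcp_pos'],s['eef_rot'],s['grip_force'],s['grip_width'])
E
```

```text
[('rack', 0.63, [0.531, 0.346, 0.001]), ('lever1', 0.98, [0.531, 0.272, 0.002]), ('lever1', 0.96, [0.523, 0.366, 0.055]), ('lever1', 0.93, [0.522, 0.416, 0.005]), ('lever1_hook', 0.69, [0.582, 0.422, 0.008])]
[0.52144647 0.36563512 0.06550529] [-7.20044086e-04  9.99080625e-01  4.28452214e-02  1.29374320e-03] 24.999886751174927 0.02168496596461195
```

>>> {"fn": "apply_moves", "kwargs": {"deltas": [{"wx":0,"wy":0,"wz":0,"dx":0,"dy":0,"dz":-0.02,"jaw":0.1},{"wx":0,"wy":0,"wz":0,"dx":0,"dy":0,"dz":-0.04,"jaw":0.1},{"wx":0,"wy":0,"wz":0,"dx":0,"dy":0,"dz":-0.051,"jaw":0.1},{"wx":0,"wy":0,"wz":0,"dx":0,"dy":0,"dz":-0.051,"jaw":0.1},{"wx":0,"wy":0,"wz":0,"dx":0,"dy":0,"dz":-0.051,"jaw":0.42},{"wx":0,"wy":0,"wz":0,"dx":0,"dy":0,"dz":-0.051,"jaw":0.42},{"wx":0,"wy":0,"wz":0,"dx":0,"dy":0,"dz":-0.051,"jaw":0.42},{"wx":0,"wy":0,"wz":0,"dx":0,"dy":0,"dz":-0.02,"jaw":0.42},{"wx":0,"wy":0,"wz":0,"dx":0,"dy":0,"dz":0.015,"jaw":0.42},{"wx":0,"wy":0,"wz":0,"dx":-0.02,"dy":0,"dz":0.05,"jaw":0.7},{"wx":0,"wy":0,"wz":0,"dx":-0.04,"dy":0,"dz":0.085,"jaw":0.7},{"wx":0,"wy":0,"wz":0,"dx":-0.06,"dy":0,"dz":0.12,"jaw":0.7}]}}

```text
clock: 26.1
tcp_pos: [0.4597, 0.3649, 0.1858]
eef_rot: [-0.0, 0.999, 0.043, 0.0]
contact_force: [-0.1, 0.4, 0.8]
grip_width: 0.0561
grip_force: 0.0
```

>>> {"fn": "apply_moves", "kwargs": {"deltas": [{"wx":0,"wy":0,"wz":0,"dx":0,"dy":0,"dz":0.02,"jaw":0.7},{"wx":0,"wy":0,"wz":0,"dx":0,"dy":0,"dz":0.02,"jaw":0.7}]}}

```text
clock: 26.27
tcp_pos: [0.4612, 0.3663, 0.2099]
eef_rot: [-0.002, 0.999, 0.043, 0.004]
contact_force: [0.8, 0.0, 0.6]
grip_width: 0.0653
grip_force: 0.0
```

```bash
python3 - <<'E'
from h import *
im,*_=levers('wrist',z=.017);save('w8',im)
E
```

```text
wrist lever origin [0.5312 0.2703] hook yaw 4.3 L 0.087 W 0.022 [ 37. 106.] handle ctr [0.5153 0.2691]
wrist lever origin [0.5251 0.3646] hook yaw 4.9 L 0.086 W 0.021 [66. 90.] handle ctr [0.5092 0.3632]
wrist lever origin [0.5239 0.4134] hook yaw 3.7 L 0.087 W 0.021 [54. 90.] handle ctr [0.5079 0.4124]
```

>>> {"fn": "apply_moves", "kwargs": {"deltas": [{"wx":0,"wy":0,"wz":0.12,"dx":0.01,"dy":-0.03,"dz":0,"jaw":0.7},{"wx":0,"wy":0,"wz":0.24,"dx":0.02,"dy":-0.06,"dz":0,"jaw":0.7},{"wx":0,"wy":0,"wz":0.36,"dx":0.03,"dy":-0.095,"dz":0,"jaw":0.7},{"wx":0,"wy":0,"wz":0.48,"dx":0.045,"dy":-0.13,"dz":0,"jaw":0.7},{"wx":0,"wy":0,"wz":0.6,"dx":0.06,"dy":-0.165,"dz":0,"jaw":0.7},{"wx":0,"wy":0,"wz":0.72,"dx":0.08,"dy":-0.2,"dz":0,"jaw":0.7},{"wx":0,"wy":0,"wz":0.84,"dx":0.1,"dy":-0.235,"dz":0,"jaw":0.7},{"wx":0,"wy":0,"wz":0.96,"dx":0.12,"dy":-0.27,"dz":0,"jaw":0.7},{"wx":0,"wy":0,"wz":1.08,"dx":0.14,"dy":-0.305,"dz":0,"jaw":0.7},{"wx":0,"wy":0,"wz":1.2,"dx":0.16,"dy":-0.34,"dz":0,"jaw":0.7},{"wx":0,"wy":0,"wz":1.32,"dx":0.16,"dy":-0.375,"dz":0,"jaw":0.7},{"wx":0,"wy":0,"wz":1.44,"dx":0.16,"dy":-0.4,"dz":0,"jaw":0.7}]}}

```text
clock: 27.32
tcp_pos: [0.6208, -0.0384, 0.2015]
eef_rot: [-0.001, 0.722, 0.692, -0.001]
contact_force: [0.3, -0.5, -1.2]
grip_width: 0.0656
grip_force: 0.0
```

>>> {"fn": "apply_moves", "kwargs": {"deltas": [{"wx":0,"wy":0,"wz":0.12,"dx":0,"dy":0,"dz":0,"jaw":0.7},{"wx":0,"wy":0,"wz":0.13,"dx":0,"dy":0,"dz":0,"jaw":0.7},{"wx":0,"wy":0,"wz":0.13,"dx":0,"dy":0,"dz":0,"jaw":0.7},{"wx":0,"wy":0,"wz":0.13,"dx":0,"dy":0,"dz":0,"jaw":0.7}]}}

```text
clock: 27.65
tcp_pos: [0.6205, -0.0342, 0.2029]
eef_rot: [-0.0, 0.678, 0.735, -0.0]
contact_force: [0.0, -0.0, 0.0]
grip_width: 0.0658
grip_force: 0.0
```

```bash
python3 - <<'E'
from h import *
s=arm.get_state();print(s['tcp_pos'],s['eef_rot'])
im,K,C=cam('wrist');save('w9',im);np.savez('w9',K=K,C=C)
for t in('shaker','shaker_mouth','shaker_tail','mat','tray','plug1'):print(t,[(round(d['p'],2),np.round(d['position'],3).tolist()) for d in arm.place_of(t,'wrist')])
E
```

```text
[ 0.62048874 -0.03420924  0.20292795] [-3.31072611e-04  6.77838555e-01  7.35210680e-01 -2.02223008e-04]
shaker [(0.91, [0.672, 0.034, 0.002])]
shaker_mouth [(0.73, [0.673, -0.048, 0.007])]
shaker_tail [(0.93, [0.654, 0.115, 0.008])]
mat [(0.96, [0.662, 0.04, 0.003])]
tray [(0.71, [0.448, -0.011, -0.002])]
plug1 []
```

View pics/w9.png

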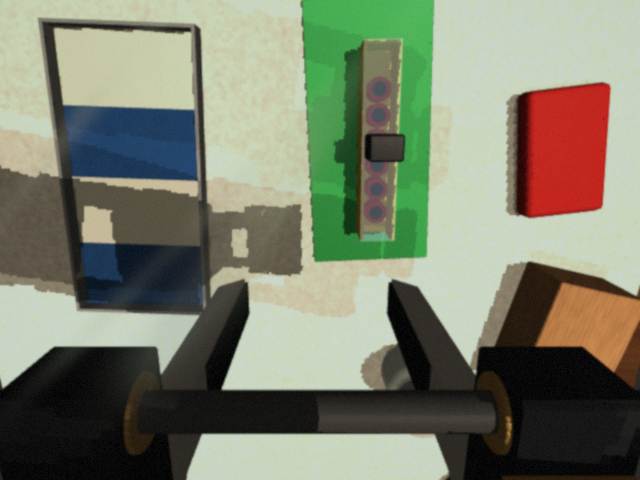

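All three levers are seated. Wrist view: shaker runs from (382,40) to (377,238) with its mouth at the bottom. The block top is at (385,147). Six plugs sit at rows 88–212. The tray's outer corners are (40,19), (199,24), (208,307) and (78,311).

```bash
python3 - <<'E'
from h import *
np.set_printoptions(precision=4,suppress=True)
d=np.load('w9.npz');K,C=d['K'],d['C']
im=cv2.imread('pics/w9.png')[...,::-1]
b=(im.max(2)<75).astype(np.uint8); b[:125]=0;b[170:]=0;b[:,:362]=0;b[:,412:]=0
c=max(cv2.findContours(b,0,1)[0],key=cv2.contourArea);print(cv2.boundingRect(c),cv2.minAreaRect(c))
for z in(.076,):
  print('block top',cv2.minAreaRect(np.array([ray(*p[0],K,C,z)[:2] for p in c],np.float32)))
print('plug tops',[ray(u,v,K,C,.026)[:2] for u,v in((378,88),(376,188),(375,212))])
print('mouth floor',ray(376,238,K,C,.006)[:2],'mouth top',ray(376,240,K,C,.04)[:2])
print('tray top',[ray(u,v,K,C,.018)[:2] for u,v in((40,19),(199,24),(208,307),(78,311))])
print('tail/mouth from block yaw')
# second view for block height: side camera
im,K,C=cam('side');save('side9',im)
print('shaker side',[(t,round(d['p'],2),np.round(d['position'],3).tolist()) for t in('shaker','shaker_mouth','shaker_tail','tray') for d in arm.place_of(t,'side')[:1]])
u,v=map(int,proj([.667,.033,.076],K,C));print(u,v);save('side9c',cv2.resize(im[v-90:v+90,u-100:u+100],(800,720))[:600])
for p in([.667,.033,.076],[.667,.033,.04]):print(proj(p,K,C)-[u-100,v-90])
E
```

```text
(364, 134, 41, 29) ((384.0, 148.0), (28.0, 40.0), 90.0)
block top ((0.6632601618766785, 0.03220631182193756), (0.02908090129494667, 0.02004283107817173), 4.68017578125)
plug tops [array([0.6605, 0.078 ]), array([ 0.6687, -0.0039]), array([ 0.6704, -0.0252])]
mouth floor [ 0.6775 -0.0541] mouth top [ 0.672  -0.0471]
tray top [array([0.3835, 0.1086]), array([0.5114, 0.1153]), array([ 0.5211, -0.1334]), array([ 0.3947, -0.1481])]
tail/mouth from block yaw
shaker side [('shaker', 0.69, [0.666, 0.031, 0.003]), ('shaker_mouth', 0.67, [0.668, -0.048, 0.004]), ('shaker_tail', 0.66, [0.658, 0.114, 0.007]), ('tray', 0.91, [0.453, -0.02, -0.002])]
392 196
[100.1888  90.8133]
[ 98.4321 102.7738]
```

View pics/side9c.png

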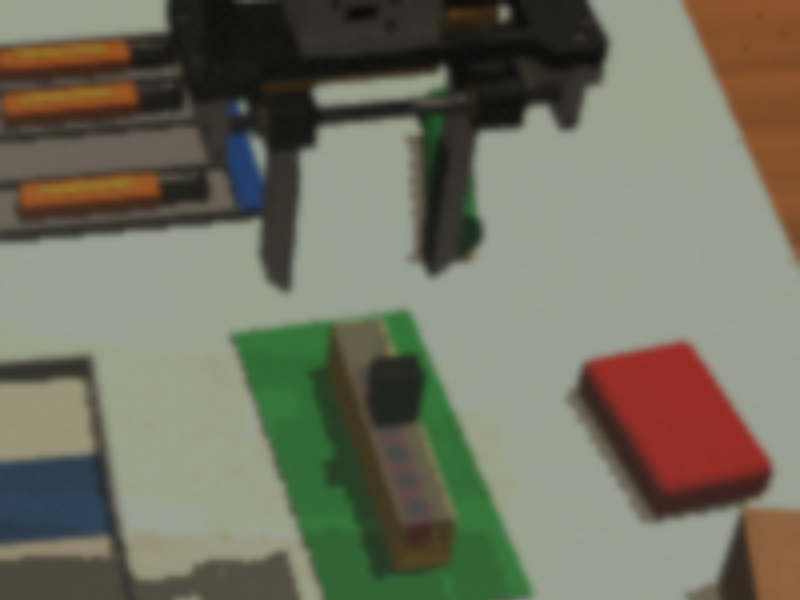

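The crop shows the shaker, with its block at (397,390) standing where the 76 mm projection falls. Its mouth is at (430,540), and the levers are in the rack. I'll grip the block.

>>> {"fn": "apply_moves", "kwargs": {"deltas": [{"wx":0,"wy":0,"wz":0.005,"dx":0.015,"dy":0.025,"dz":-0.01,"jaw":0.7},{"wx":0,"wy":0,"wz":0.01,"dx":0.03,"dy":0.05,"dz":-0.03,"jaw":0.7},{"wx":0,"wy":0,"wz":0.01,"dx":0.044,"dy":0.067,"dz":-0.06,"jaw":0.7},{"wx":0,"wy":0,"wz":0.01,"dx":0.044,"dy":0.067,"dz":-0.09,"jaw":0.7},{"wx":0,"wy":0,"wz":0.01,"dx":0.044,"dy":0.067,"dz":-0.11,"jaw":0.7},{"wx":0,"wy":0,"wz":0.01,"dx":0.044,"dy":0.067,"dz":-0.13,"jaw":0.7},{"wx":0,"wy":0,"wz":0.01,"dx":0.044,"dy":0.067,"dz":-0.15,"jaw":0.7},{"wx":0,"wy":0,"wz":0.01,"dx":0.044,"dy":0.067,"dz":-0.159,"jaw":0.7},{"wx":0,"wy":0,"wz":0.01,"dx":0.044,"dy":0.067,"dz":-0.159,"jaw":0.7},{"wx":0,"wy":0,"wz":0.01,"dx":0.044,"dy":0.067,"dz":-0.159,"jaw":0.7}], "force": 45}}

```text
clock: 29.08
tcp_pos: [0.6648, 0.0321, 0.045]
eef_rot: [0.0, 0.673, 0.74, 0.0]
contact_force: [0.9, -0.1, 0.4]
grip_width: 0.066
grip_force: 0.0
```

>>> {"fn": "apply_moves", "kwargs": {"deltas": [{"wx":0,"wy":0,"wz":0,"dx":0,"dy":0,"dz":0,"jaw":0.4},{"wx":0,"wy":0,"wz":0,"dx":0,"dy":0,"dz":0,"jaw":0.3},{"wx":0,"wy":0,"wz":0,"dx":0,"dy":0,"dz":0,"jaw":0.25},{"wx":0,"wy":0,"wz":0,"dx":0,"dy":0,"dz":0,"jaw":0.2},{"wx":0,"wy":0,"wz":0,"dx":0,"dy":0,"dz":0,"jaw":0.15},{"wx":0,"wy":0,"wz":0,"dx":0,"dy":0,"dz":0,"jaw":0.15},{"wx":0,"wy":0,"wz":0,"dx":0,"dy":0,"dz":0,"jaw":0.15},{"wx":0,"wy":0,"wz":0,"dx":0,"dy":0,"dz":0,"jaw":0.15},{"wx":0,"wy":0,"wz":0,"dx":0,"dy":0,"dz":0,"jaw":0.15},{"wx":0,"wy":0,"wz":0,"dx":0,"dy":0,"dz":0,"jaw":0.15}]}}

```text
clock: 29.92
tcp_pos: [0.6647, 0.0321, 0.0446]
eef_rot: [0.0, 0.673, 0.74, 0.0]
contact_force: [0.8, 0.5, 1.3]
grip_width: 0.0256
grip_force: 45.0
```

```bash
python3 - <<'E'
from h import *
s=arm.get_state();print(s['tcp_pos'],s['eef_rot'],s['grip_width'],s['grip_force'],s['contact_force'],s['joints'])
E
```

```text
[0.66470363 0.03212486 0.04458041] [1.18538941e-04 6.72972284e-01 7.39667684e-01 8.57546674e-05] 0.025575719444613558 44.999075531959534 [0.80937569 0.5043956  1.30459069] [-6.72116523e-03  7.10973978e-01  1.29930622e+00 -3.39635426e-05
  1.13102146e+00 -1.01063250e-01]
```

>>> {"fn": "apply_moves", "kwargs": {"deltas": [{"wx":0,"wy":0,"wz":0,"dx":0,"dy":0,"dz":0.005,"jaw":0.15},{"wx":0,"wy":0,"wz":0,"dx":0,"dy":0,"dz":0.015,"jaw":0.15},{"wx":0,"wy":0,"wz":0,"dx":0,"dy":0,"dz":0.03,"jaw":0.15},{"wx":0,"wy":0,"wz":0,"dx":0,"dy":0,"dz":0.047,"jaw":0.15},{"wx":0,"wy":0,"wz":-0.01,"dx":-0.005,"dy":-0.002,"dz":0.063,"jaw":0.15},{"wx":0,"wy":0,"wz":-0.02,"dx":-0.015,"dy":-0.005,"dz":0.077,"jaw":0.15},{"wx":0,"wy":0,"wz":-0.03,"dx":-0.03,"dy":-0.01,"dz":0.086,"jaw":0.15},{"wx":0,"wy":0,"wz":-0.04,"dx":-0.05,"dy":-0.015,"dz":0.09,"jaw":0.15},{"wx":0,"wy":0,"wz":-0.05,"dx":-0.07,"dy":-0.021,"dz":0.09,"jaw":0.15},{"wx":0,"wy":0,"wz":-0.05,"dx":-0.09,"dy":-0.027,"dz":0.09,"jaw":0.15},{"wx":0,"wy":0,"wz":-0.05,"dx":-0.11,"dy":-0.033,"dz":0.09,"jaw":0.15},{"wx":0,"wy":0,"wz":-0.05,"dx":-0.13,"dy":-0.039,"dz":0.09,"jaw":0.15}]}}

```text
clock: 30.92
tcp_pos: [0.5335, -0.0071, 0.1352]
eef_rot: [0.0, 0.691, 0.723, 0.0]
contact_force: [0.3, -0.1, -2.8]
grip_width: 0.0258
grip_force: 45.0
```

>>> {"fn": "apply_moves", "kwargs": {"deltas": [{"wx":0,"wy":0,"wz":0,"dx":-0.02,"dy":-0.006,"dz":0,"jaw":0.15},{"wx":0,"wy":0,"wz":0,"dx":-0.04,"dy":-0.012,"dz":0,"jaw":0.15},{"wx":0,"wy":0,"wz":0,"dx":-0.058,"dy":-0.017,"dz":0,"jaw":0.15},{"wx":0,"wy":0,"wz":0,"dx":-0.072,"dy":-0.021,"dz":0,"jaw":0.15},{"wx":0,"wy":0,"wz":0,"dx":-0.081,"dy":-0.024,"dz":0,"jaw":0.15},{"wx":0,"wy":0,"wz":0,"dx":-0.0843,"dy":-0.025,"dz":0,"jaw":0.15},{"wx":0,"wy":0,"wz":0,"dx":-0.0843,"dy":-0.025,"dz":0,"jaw":0.15},{"wx":0,"wy":0,"wz":0,"dx":-0.0843,"dy":-0.025,"dz":0,"jaw":0.15}]}}

```text
clock: 31.58
tcp_pos: [0.4509, -0.0318, 0.1348]
eef_rot: [0.0, 0.691, 0.723, 0.0]
contact_force: [1.3, -0.4, -1.5]
grip_width: 0.0255
grip_force: 45.0
```

>>> {"fn": "apply_moves", "kwargs": {"deltas": [{"wx":0.03,"wy":0.0013,"wz":0,"dx":0,"dy":0,"dz":-0.003,"jaw":0.15},{"wx":0.06,"wy":0.0026,"wz":0,"dx":0,"dy":0,"dz":-0.008,"jaw":0.15},{"wx":0.09,"wy":0.004,"wz":0,"dx":0,"dy":0,"dz":-0.014,"jaw":0.15},{"wx":0.12,"wy":0.0052,"wz":0,"dx":0,"dy":0,"dz":-0.02,"jaw":0.15},{"wx":0.15,"wy":0.0065,"wz":0,"dx":0,"dy":0,"dz":-0.026,"jaw":0.15},{"wx":0.18,"wy":0.008,"wz":0,"dx":0,"dy":0,"dz":-0.032,"jaw":0.15},{"wx":0.21,"wy":0.009,"wz":0,"dx":0,"dy":0,"dz":-0.037,"jaw":0.15},{"wx":0.235,"wy":0.01,"wz":0,"dx":0,"dy":0,"dz":-0.04,"jaw":0.15},{"wx":0.25,"wy":0.011,"wz":0,"dx":0,"dy":0,"dz":-0.04,"jaw":0.15},{"wx":0.2615,"wy":0.0114,"wz":0,"dx":0,"dy":0,"dz":-0.04,"jaw":0.15},{"wx":0.2615,"wy":0.0114,"wz":0,"dx":0,"dy":0,"dz":-0.04,"jaw":0.15},{"wx":0.2615,"wy":0.0114,"wz":0,"dx":0,"dy":0,"dz":-0.04,"jaw":0.15}]}}

```text
clock: 32.58
tcp_pos: [0.4506, -0.0319, 0.0946]
eef_rot: [-0.094, 0.685, 0.716, 0.09]
contact_force: [0.2, -0.5, -3.3]
grip_width: 0.0256
grip_force: 45.0
```

```bash
cat >> h.py <<'E'
def view(tag,save_side=False):
    """plugs: red blobs; shaker points and plugs by the networks"""
    s=arm.get_state();print('t',s['clock'],'tcp',np.round(s['tcp_pos'],4),np.round(s['eef_rot'],3))
    ims=[]
    for n in('side','scene','wrist'):
        im,K,C=cam(n);save(tag+n,im)
        for t in('shaker_mouth','shaker_tail','plug1'):print(n,t,[(round(d['p'],2),np.round(d['position'],3).tolist()) for d in arm.place_of(t,n) if d['p']>.2])
        u,v=proj([.46,-.03,.03],K,C).astype(int)
        if n!='wrist':
            a,b=max(0,u-100),max(0,v-75);ims.append(cv2.resize(im[b:b+150,a:a+200],(400,300),interpolation=cv2.INTER_CUBIC));print(n,'crop',a,b,'x2')
        else: ims.append(cv2.resize(im,(400,300)))
    ims.append(np.zeros_like(ims[0]))
    save(tag,np.vstack([np.hstack(ims[:2]),np.hstack(ims[2:])]))
E
python3 -c "
from h import *
view('v1')"
```

```text
t 32.5833 tcp [ 0.4506 -0.0319  0.0946] [-0.094  0.685  0.716  0.09 ]
side shaker_mouth [(0.57, [0.449, -0.101, 0.038]), (0.43, [0.576, 0.417, 0.01])]
side shaker_tail []
side plug1 []
side crop 197 163 x2
scene shaker_mouth [(0.63, [0.452, -0.1, 0.035])]
scene shaker_tail [(0.62, [0.449, 0.058, 0.078])]
scene plug1 [(0.25, [0.524, 0.359, 0.003])]
scene crop 239 179 x2
wrist shaker_mouth []
wrist shaker_tail []
wrist plug1 []
```

View pics/v1.png

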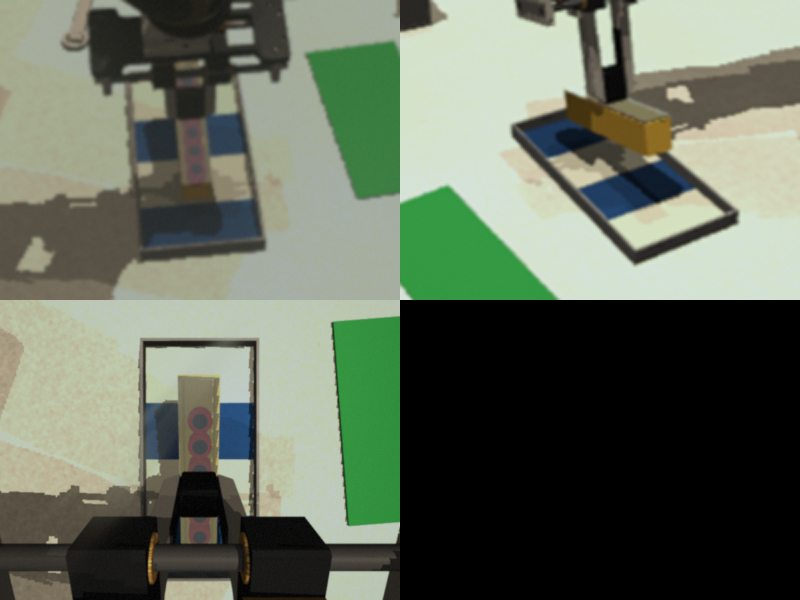

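The shaker is tipped 15° with its mouth at about (0.451,-0.100,0.037), over the first blue field. The side crop shows the mouth at (195,185), and the front plugs are visible. First jerk.

>>> {"fn": "apply_moves", "kwargs": {"deltas": [{"wx":0,"wy":0,"wz":0,"dx":0.0003,"dy":-0.0058,"dz":-0.0016,"jaw":0.15},{"wx":0,"wy":0,"wz":0,"dx":0.0005,"dy":-0.0116,"dz":-0.0031,"jaw":0.15},{"wx":0,"wy":0,"wz":0,"dx":0.0008,"dy":-0.0174,"dz":-0.0047,"jaw":0.15},{"wx":0,"wy":0,"wz":0,"dx":0.0005,"dy":-0.0116,"dz":-0.0031,"jaw":0.15},{"wx":0,"wy":0,"wz":0,"dx":0.0003,"dy":-0.0058,"dz":-0.0016,"jaw":0.15},{"wx":0,"wy":0,"wz":0,"dx":0,"dy":0,"dz":0,"jaw":0.15},{"wx":0,"wy":0,"wz":0,"dx":0,"dy":0,"dz":0,"jaw":0.15},{"wx":0,"wy":0,"wz":0,"dx":0,"dy":0,"dz":0,"jaw":0.15},{"wx":0,"wy":0,"wz":0,"dx":0,"dy":0,"dz":0,"jaw":0.15}]}}

```text
clock: 33.93
tcp_pos: [0.4503, -0.0317, 0.0945]
eef_rot: [-0.094, 0.685, 0.717, 0.09]
contact_force: [0.3, -0.3, -2.8]
grip_width: 0.0256
grip_force: 45.0
```

```bash
python3 - <<'E'
from h import *
a=cv2.imread('pics/v1side.png').astype(int)
for n in('side','wrist'):
    im,K,C=cam(n);save('v2'+n,im);b=im[...,::-1].astype(int)
    a=cv2.imread(f'pics/v1{n}.png').astype(int)
    # redness profile along the shaker's mid-line
    for lab,x in(('old',a),('new',b)):
        r=(x[...,2]-(x[...,1]+x[...,0])/2)
        if n=='side': print(n,lab,[int(r[v,290:298].mean()) for v in range(215,275,2)])
        else: print(n,lab,[int(r[v,312:330].mean()) for v in range(125,290,5)])
    print([(t,round(d['p'],2),np.round(d['position'],3).tolist()) for t in('plug1',) for d in arm.place_of(t,n)])
E
```

```text
side old [1, 1, 1, 4, 19, 21, 12, 5, 14, 23, 19, 6, 7, 20, 22, 13, 5, 12, 21, 21, 22, 26, 25, 23, 9, -1, -3, -4, -6, -6]
side new [1, 1, 1, 2, 10, 20, 20, 9, 6, 17, 21, 15, 4, 10, 21, 21, 9, 5, 15, 22, 23, 26, 26, 23, 9, -1, -3, -3, -6, -6]
[('plug1', 0.29, [0.447, -0.019, -0.005])]
wrist old [16, 14, 16, 15, 16, 17, 17, 18, 18, 20, 27, 30, -1, -5, -5, -5, 12, 33, 28, 34, 11, -5, -5, -5, 7, 34, 29, 34, 7, -5, -1, 0, 1]
wrist new [15, 15, 15, 16, 16, 17, 17, 18, 18, 19, 20, 26, 31, 16, -4, -5, -5, -1, 33, 30, 33, 31, -3, -5, -5, -1, 34, 30, 34, 24, 0, 1, 1]
[]
```

>>> {"fn": "apply_moves", "kwargs": {"deltas": [{"wx":0,"wy":0,"wz":0,"dx":0.0003,"dy":-0.0058,"dz":-0.0016,"jaw":0.15},{"wx":0,"wy":0,"wz":0,"dx":0.0005,"dy":-0.0116,"dz":-0.0031,"jaw":0.15},{"wx":0,"wy":0,"wz":0,"dx":0.0008,"dy":-0.0174,"dz":-0.0047,"jaw":0.15},{"wx":0,"wy":0,"wz":0,"dx":0,"dy":0,"dz":0,"jaw":0.15},{"wx":0,"wy":0,"wz":0,"dx":0,"dy":0,"dz":0,"jaw":0.15},{"wx":0,"wy":0,"wz":0,"dx":0,"dy":0,"dz":0,"jaw":0.15},{"wx":0,"wy":0,"wz":0,"dx":0,"dy":0,"dz":0,"jaw":0.15},{"wx":0,"wy":0,"wz":0,"dx":0,"dy":0,"dz":0,"jaw":0.15},{"wx":0,"wy":0,"wz":0,"dx":0,"dy":0,"dz":0,"jaw":0.15}]}}

```text
clock: 34.88
tcp_pos: [0.4503, -0.0323, 0.0943]
eef_rot: [-0.094, 0.685, 0.716, 0.09]
contact_force: [0.4, 0.5, -2.3]
grip_width: 0.0255
grip_force: 45.0
```

```bash
cat >> h.py <<'E'
def prof(tag):
    for n in('side','wrist'):
        im,K,C=cam(n);save(tag+n,im);x=im.astype(int);r=x[...,0]-(x[...,1]+x[...,2])/2
        if n=='wrist': 
            p=r[125:292,312:330].mean(1); print('wrist dark gaps(edges) rows',[125+i for i in range(1,167) if (p[i]<8)!=(p[i-1]<8)])
        print(n,[(t,round(d['p'],2),np.round(d['position'],3).tolist()) for t in('plug1',) for d in arm.place_of(t,n)])
E
python3 - <<'E'
from h import *
for t in('v1','v2'):
    x=cv2.imread(f'pics/{t}wrist.png').astype(int);r=x[...,2]-(x[...,1]+x[...,0])/2;p=r[125:292,312:330].mean(1); print(t,[125+i for i in range(1,167) if (p[i]<8)!=(p[i-1]<8)])
prof('v3')
E
```

```text
v1 [184, 205, 226, 246, 265]
v2 [191, 212, 233, 252, 272]
side [('plug1', 0.39, [0.449, -0.099, 0.048])]
wrist dark gaps(edges) rows [220, 240, 260]
wrist []
```

>>> {"fn": "apply_moves", "kwargs": {"deltas": [{"wx":0,"wy":0,"wz":0,"dx":0.0003,"dy":-0.0058,"dz":-0.0016,"jaw":0.15},{"wx":0,"wy":0,"wz":0,"dx":0.0005,"dy":-0.0116,"dz":-0.0031,"jaw":0.15},{"wx":0,"wy":0,"wz":0,"dx":0.0008,"dy":-0.0174,"dz":-0.0047,"jaw":0.15},{"wx":0,"wy":0,"wz":0,"dx":0,"dy":0,"dz":0,"jaw":0.15},{"wx":0,"wy":0,"wz":0,"dx":0,"dy":0,"dz":0,"jaw":0.15},{"wx":0,"wy":0,"wz":0,"dx":0,"dy":0,"dz":0,"jaw":0.15},{"wx":0,"wy":0,"wz":0,"dx":0,"dy":0,"dz":0,"jaw":0.15},{"wx":0,"wy":0,"wz":0,"dx":0,"dy":0,"dz":0,"jaw":0.15},{"wx":0,"wy":0,"wz":0,"dx":0,"dy":0,"dz":0,"jaw":0.15}]}}

```text
clock: 35.83
tcp_pos: [0.4503, -0.0323, 0.0943]
eef_rot: [-0.094, 0.685, 0.716, 0.09]
contact_force: [-0.5, -0.3, -1.9]
grip_width: 0.0256
grip_force: 45.0
```

```bash
python3 - <<'E'
from h import *
prof('v4')
E
```

```text
side [('plug1', 0.58, [0.453, -0.13, 0.016]), ('plug1', 0.36, [0.454, -0.095, 0.048]), ('plug1', 0.28, [0.525, 0.366, 0.005])]
wrist dark gaps(edges) rows [248, 267, 276]
wrist [('plug1', 0.77, [0.459, -0.125, 0.014]), ('plug1', 0.15, [0.454, -0.018, 0.054])]
```

Plug 1 fell at about (0.456,-0.128), in field 1. Moving back gently for field 2.

>>> {"fn": "apply_moves", "kwargs": {"deltas": [{"wx":0,"wy":0,"wz":0,"dx":0,"dy":0.002,"dz":0,"jaw":0.15},{"wx":0,"wy":0,"wz":0,"dx":0,"dy":0.006,"dz":0,"jaw":0.15},{"wx":0,"wy":0,"wz":0,"dx":-0.0005,"dy":0.012,"dz":0,"jaw":0.15},{"wx":0,"wy":0,"wz":0,"dx":-0.0009,"dy":0.02,"dz":0,"jaw":0.15},{"wx":0,"wy":0,"wz":0,"dx":-0.0013,"dy":0.029,"dz":0,"jaw":0.15},{"wx":0,"wy":0,"wz":0,"dx":-0.0017,"dy":0.039,"dz":0,"jaw":0.15},{"wx":0,"wy":0,"wz":0,"dx":-0.0021,"dy":0.049,"dz":0,"jaw":0.15},{"wx":0,"wy":0,"wz":0,"dx":-0.0026,"dy":0.058,"dz":0,"jaw":0.15},{"wx":0,"wy":0,"wz":0,"dx":-0.0029,"dy":0.066,"dz":0,"jaw":0.15},{"wx":0,"wy":0,"wz":0,"dx":-0.0032,"dy":0.073,"dz":0,"jaw":0.15},{"wx":0,"wy":0,"wz":0,"dx":-0.0034,"dy":0.078,"dz":0,"jaw":0.15},{"wx":0,"wy":0,"wz":0,"dx":-0.0035,"dy":0.08,"dz":0,"jaw":0.15}]}}

```text
clock: 37.03
tcp_pos: [0.4467, 0.0489, 0.0944]
eef_rot: [-0.094, 0.685, 0.717, 0.09]
contact_force: [0.3, 0.6, -2.9]
grip_width: 0.0258
grip_force: 45.0
```

>>> {"fn": "apply_moves", "kwargs": {"deltas": [{"wx":0,"wy":0,"wz":0,"dx":0,"dy":0,"dz":0,"jaw":0.15},{"wx":0,"wy":0,"wz":0,"dx":0,"dy":0,"dz":0,"jaw":0.15},{"wx":0,"wy":0,"wz":0,"dx":0.0003,"dy":-0.0058,"dz":-0.0016,"jaw":0.15},{"wx":0,"wy":0,"wz":0,"dx":0.0005,"dy":-0.0116,"dz":-0.0031,"jaw":0.15},{"wx":0,"wy":0,"wz":0,"dx":0.0008,"dy":-0.0174,"dz":-0.0047,"jaw":0.15},{"wx":0,"wy":0,"wz":0,"dx":0,"dy":0,"dz":0,"jaw":0.15},{"wx":0,"wy":0,"wz":0,"dx":0,"dy":0,"dz":0,"jaw":0.15},{"wx":0,"wy":0,"wz":0,"dx":0,"dy":0,"dz":0,"jaw":0.15},{"wx":0,"wy":0,"wz":0,"dx":0,"dy":0,"dz":0,"jaw":0.15},{"wx":0,"wy":0,"wz":0,"dx":0,"dy":0,"dz":0,"jaw":0.15}]}}

```text
clock: 37.87
tcp_pos: [0.4468, 0.0476, 0.0943]
eef_rot: [-0.094, 0.685, 0.716, 0.09]
contact_force: [0.9, 1.2, -1.9]
grip_width: 0.0256
grip_force: 45.0
```

```bash
python3 - <<'E'
from h import *
prof('v5'); view('v5b')
E
```

```text
side [('plug1', 0.69, [0.448, -0.029, 0.012]), ('plug1', 0.68, [0.445, -0.019, 0.038]), ('plug1', 0.55, [0.45, -0.006, 0.049]), ('plug1', 0.54, [0.454, -0.126, 0.01]), ('plug1', 0.46, [0.532, 0.269, 0.002])]
wrist dark gaps(edges) rows [274]
wrist []
t 38.0667 tcp [0.4468 0.0479 0.0944] [-0.094  0.685  0.716  0.09 ]
side shaker_mouth [(0.74, [0.445, -0.02, 0.038]), (0.7, [0.58, 0.419, 0.008])]
side shaker_tail []
side plug1 [(0.64, [0.451, -0.029, 0.012]), (0.6, [0.726, -0.193, -0.0]), (0.45, [0.451, -0.129, 0.011]), (0.42, [0.524, 0.415, 0.006]), (0.35, [0.45, -0.006, 0.052])]
side crop 197 163 x2
scene shaker_mouth [(0.9, [0.448, -0.017, 0.039])]
scene shaker_tail [(0.69, [0.729, -0.191, 0.001]), (0.58, [0.443, 0.141, 0.079])]
scene plug1 [(0.66, [0.452, -0.021, 0.013]), (0.5, [0.455, -0.129, 0.013])]
scene crop 239 179 x2
wrist shaker_mouth []
wrist shaker_tail []
wrist plug1 []
```

View pics/v5b.png

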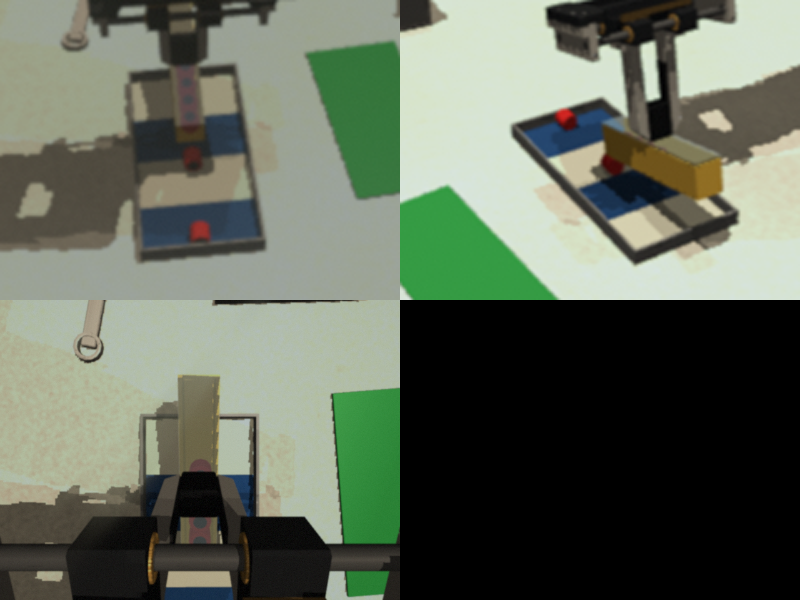

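Plug 2 landed at about (0.451,-0.027), side crop (192,157). That is in field 2 and clear of the shaker. Next is field 3, left half.

>>> {"fn": "apply_moves", "kwargs": {"deltas": [{"wx":0,"wy":0,"wz":0,"dx":-0.001,"dy":0.002,"dz":0,"jaw":0.15},{"wx":0,"wy":0,"wz":0,"dx":-0.003,"dy":0.005,"dz":0,"jaw":0.15},{"wx":0,"wy":0,"wz":0,"dx":-0.006,"dy":0.01,"dz":0,"jaw":0.15},{"wx":0,"wy":0,"wz":0,"dx":-0.01,"dy":0.016,"dz":0,"jaw":0.15},{"wx":0,"wy":0,"wz":0,"dx":-0.014,"dy":0.023,"dz":0,"jaw":0.15},{"wx":0,"wy":0,"wz":0,"dx":-0.018,"dy":0.031,"dz":0,"jaw":0.15},{"wx":0,"wy":0,"wz":0,"dx":-0.022,"dy":0.038,"dz":0,"jaw":0.15},{"wx":0,"wy":0,"wz":0,"dx":-0.026,"dy":0.045,"dz":0,"jaw":0.15},{"wx":0,"wy":0,"wz":0,"dx":-0.029,"dy":0.05,"dz":0,"jaw":0.15},{"wx":0,"wy":0,"wz":0,"dx":-0.031,"dy":0.054,"dz":0,"jaw":0.15},{"wx":0,"wy":0,"wz":0,"dx":-0.0325,"dy":0.056,"dz":0,"jaw":0.15},{"wx":0,"wy":0,"wz":0,"dx":-0.0325,"dy":0.056,"dz":0,"jaw":0.15}]}}

```text
clock: 39.67
tcp_pos: [0.4141, 0.1045, 0.0945]
eef_rot: [-0.094, 0.685, 0.717, 0.09]
contact_force: [-0.9, -0.4, -2.3]
grip_width: 0.0257
grip_force: 45.0
```

>>> {"fn": "apply_moves", "kwargs": {"deltas": [{"wx":0,"wy":0,"wz":0,"dx":0,"dy":0,"dz":0,"jaw":0.15},{"wx":0,"wy":0,"wz":0,"dx":0.0003,"dy":-0.0058,"dz":-0.0016,"jaw":0.15},{"wx":0,"wy":0,"wz":0,"dx":0.0005,"dy":-0.0116,"dz":-0.0031,"jaw":0.15},{"wx":0,"wy":0,"wz":0,"dx":0.0008,"dy":-0.0174,"dz":-0.0047,"jaw":0.15},{"wx":0,"wy":0,"wz":0,"dx":0,"dy":0,"dz":0,"jaw":0.15},{"wx":0,"wy":0,"wz":0,"dx":0,"dy":0,"dz":0,"jaw":0.15},{"wx":0,"wy":0,"wz":0,"dx":0,"dy":0,"dz":0,"jaw":0.15},{"wx":0,"wy":0,"wz":0,"dx":0,"dy":0,"dz":0,"jaw":0.15},{"wx":0,"wy":0,"wz":0,"dx":0,"dy":0,"dz":0,"jaw":0.15}]}}

```text
clock: 40.42
tcp_pos: [0.4143, 0.1036, 0.0943]
eef_rot: [-0.094, 0.685, 0.716, 0.09]
contact_force: [0.3, -0.4, -2.5]
grip_width: 0.0255
grip_force: 45.0
```

```bash
cat >> h.py <<'E'
def look(tag):
    for n in('side','scene'):
        im,K,C=cam(n);save(tag+n,im)
        for t in('shaker_mouth','plug1'):print(n,t,[(round(d['p'],2),np.round(d['position'],3).tolist()) for d in arm.place_of(t,n) if d['p']>.2 and d['position'][1]<.2 and d['position'][0]<.6])
        hsv=cv2.cvtColor(im,cv2.COLOR_RGB2HSV);m=cv2.inRange(hsv,(0,130,60),(6,255,255))|cv2.inRange(hsv,(172,130,60),(180,255,255))
        for c in cv2.findContours(m,0,1)[0]:
            a=cv2.contourArea(c)
            if a>25:
                (u,v),(w,h)=(c[:,0].mean(0)),cv2.boundingRect(c)[2:];q=ray(u,v,K,C,.013)
                if q[0]<.56 and abs(q[1])<.2 and q[0]>.35: print('   red',n,a,(int(u),int(v)),(w,h),np.round(q[:2],3))
E
python3 - <<'E'
from h import *
look('v6')
E
```

```text
side shaker_mouth [(0.87, [0.413, 0.034, 0.036]), (0.24, [0.45, -0.027, 0.01])]
side plug1 [(0.62, [0.45, -0.026, 0.014]), (0.44, [0.451, -0.129, 0.012]), (0.43, [0.415, 0.026, 0.013])]
   red side 54.0 (296, 278) (9, 9) [ 0.453 -0.123]
   red side 46.0 (292, 240) (8, 9) [ 0.45 -0.02]
   red side 33.0 (276, 223) (8, 8) [0.416 0.031]
scene shaker_mouth [(0.74, [0.415, 0.04, 0.038])]
scene plug1 [(0.66, [0.457, -0.131, 0.013]), (0.65, [0.45, -0.021, 0.012]), (0.45, [0.417, 0.025, 0.017])]
   red scene 44.0 (369, 269) (11, 11) [0.418 0.025]
   red scene 68.5 (344, 260) (10, 11) [ 0.449 -0.028]
   red scene 67.5 (321, 237) (11, 10) [ 0.452 -0.132]
```

>>> {"fn": "apply_moves", "kwargs": {"deltas": [{"wx":0,"wy":0,"wz":0,"dx":0.002,"dy":0,"dz":0,"jaw":0.15},{"wx":0,"wy":0,"wz":0,"dx":0.005,"dy":0,"dz":0,"jaw":0.15},{"wx":0,"wy":0,"wz":0,"dx":0.01,"dy":0,"dz":0,"jaw":0.15},{"wx":0,"wy":0,"wz":0,"dx":0.017,"dy":0,"dz":0,"jaw":0.15},{"wx":0,"wy":0,"wz":0,"dx":0.025,"dy":0,"dz":0,"jaw":0.15},{"wx":0,"wy":0,"wz":0,"dx":0.033,"dy":0,"dz":0,"jaw":0.15},{"wx":0,"wy":0,"wz":0,"dx":0.041,"dy":0,"dz":0,"jaw":0.15},{"wx":0,"wy":0,"wz":0,"dx":0.048,"dy":0,"dz":0,"jaw":0.15},{"wx":0,"wy":0,"wz":0,"dx":0.054,"dy":0,"dz":0,"jaw":0.15},{"wx":0,"wy":0,"wz":0,"dx":0.058,"dy":0,"dz":0,"jaw":0.15},{"wx":0,"wy":0,"wz":0,"dx":0.06,"dy":0,"dz":0,"jaw":0.15},{"wx":0,"wy":0,"wz":0,"dx":0.06,"dy":0,"dz":0,"jaw":0.15}]}}

```text
clock: 41.72
tcp_pos: [0.4745, 0.1041, 0.0944]
eef_rot: [-0.094, 0.685, 0.716, 0.09]
contact_force: [-0.2, -0.8, -1.6]
grip_width: 0.0253
grip_force: 45.0
```

>>> {"fn": "apply_moves", "kwargs": {"deltas": [{"wx":0,"wy":0,"wz":0,"dx":0,"dy":0,"dz":0,"jaw":0.15},{"wx":0,"wy":0,"wz":0,"dx":0.0003,"dy":-0.0058,"dz":-0.0016,"jaw":0.15},{"wx":0,"wy":0,"wz":0,"dx":0.0005,"dy":-0.0116,"dz":-0.0031,"jaw":0.15},{"wx":0,"wy":0,"wz":0,"dx":0.0008,"dy":-0.0174,"dz":-0.0047,"jaw":0.15},{"wx":0,"wy":0,"wz":0,"dx":0,"dy":0,"dz":0,"jaw":0.15},{"wx":0,"wy":0,"wz":0,"dx":0,"dy":0,"dz":0,"jaw":0.15},{"wx":0,"wy":0,"wz":0,"dx":0,"dy":0,"dz":0,"jaw":0.15},{"wx":0,"wy":0,"wz":0,"dx":0,"dy":0,"dz":0,"jaw":0.15},{"wx":0,"wy":0,"wz":0,"dx":0,"dy":0,"dz":0,"jaw":0.15}]}}

```text
clock: 42.47
tcp_pos: [0.4742, 0.1036, 0.0943]
eef_rot: [-0.094, 0.685, 0.716, 0.09]
contact_force: [0.2, 0.2, -2.8]
grip_width: 0.0256
grip_force: 45.0
```

```bash
python3 - <<'E'
from h import *
look('v7')
E
```

```text
side shaker_mouth [(0.91, [0.472, 0.036, 0.037])]
side plug1 [(0.68, [0.417, 0.028, 0.012]), (0.58, [0.48, 0.044, 0.05]), (0.42, [0.45, -0.028, 0.012]), (0.42, [0.451, -0.128, 0.012])]
   red side 54.0 (296, 278) (9, 9) [ 0.453 -0.123]
   red side 49.0 (292, 240) (9, 9) [ 0.45 -0.02]
   red side 29.0 (277, 223) (7, 7) [0.417 0.032]
scene shaker_mouth [(0.98, [0.475, 0.039, 0.036])]
scene plug1 [(0.45, [0.45, -0.02, 0.011]), (0.39, [0.457, -0.129, 0.012])]
   red scene 67.5 (321, 237) (11, 10) [ 0.452 -0.132]
```

>>> {"fn": "apply_moves", "kwargs": {"deltas": [{"wx":0,"wy":0,"wz":0,"dx":0,"dy":0,"dz":0,"jaw":0.15},{"wx":0,"wy":0,"wz":0,"dx":0.0003,"dy":-0.0058,"dz":-0.0016,"jaw":0.15},{"wx":0,"wy":0,"wz":0,"dx":0.0005,"dy":-0.0116,"dz":-0.0031,"jaw":0.15},{"wx":0,"wy":0,"wz":0,"dx":0.0008,"dy":-0.0174,"dz":-0.0047,"jaw":0.15},{"wx":0,"wy":0,"wz":0,"dx":0,"dy":0,"dz":0,"jaw":0.15},{"wx":0,"wy":0,"wz":0,"dx":0,"dy":0,"dz":0,"jaw":0.15},{"wx":0,"wy":0,"wz":0,"dx":0,"dy":0,"dz":0,"jaw":0.15},{"wx":0,"wy":0,"wz":0,"dx":0,"dy":0,"dz":0,"jaw":0.15},{"wx":0,"wy":0,"wz":0,"dx":0,"dy":0,"dz":0,"jaw":0.15}]}}

```text
clock: 43.52
tcp_pos: [0.4743, 0.1036, 0.0943]
eef_rot: [-0.094, 0.685, 0.716, 0.09]
contact_force: [0.2, -0.9, -0.9]
grip_width: 0.0261
grip_force: 45.0
```

```bash
python3 - <<'E'
from h import *
look('v8')
E
```

```text
side shaker_mouth [(0.74, [0.472, 0.033, 0.04])]
side plug1 [(0.67, [0.451, -0.028, 0.013]), (0.58, [0.452, -0.128, 0.013]), (0.52, [0.48, 0.031, 0.013]), (0.52, [0.418, 0.031, 0.013]), (0.4, [0.474, 0.05, 0.052])]
   red side 54.0 (296, 278) (9, 9) [ 0.453 -0.123]
   red side 48.0 (292, 240) (9, 9) [ 0.45 -0.02]
   red side 30.5 (276, 223) (7, 8) [0.417 0.031]
   red side 33.5 (303, 222) (8, 8) [0.475 0.031]
scene shaker_mouth [(0.84, [0.474, 0.039, 0.037])]
scene plug1 [(0.67, [0.454, -0.127, 0.012]), (0.54, [0.475, 0.027, 0.012]), (0.49, [0.449, -0.025, 0.014])]
   red scene 38.0 (345, 277) (11, 11) [0.478 0.026]
   red scene 67.5 (321, 237) (11, 10) [ 0.452 -0.132]
```

>>> {"fn": "apply_moves", "kwargs": {"deltas": [{"wx":0,"wy":0,"wz":0,"dx":0,"dy":0.002,"dz":0,"jaw":0.15},{"wx":0,"wy":0,"wz":0,"dx":0,"dy":0.005,"dz":0,"jaw":0.15},{"wx":0,"wy":0,"wz":0,"dx":-0.0005,"dy":0.01,"dz":0,"jaw":0.15},{"wx":0,"wy":0,"wz":0,"dx":-0.0008,"dy":0.017,"dz":0,"jaw":0.15},{"wx":0,"wy":0,"wz":0,"dx":-0.001,"dy":0.025,"dz":0,"jaw":0.15},{"wx":0,"wy":0,"wz":0,"dx":-0.0013,"dy":0.034,"dz":0,"jaw":0.15},{"wx":0,"wy":0,"wz":0,"dx":-0.0017,"dy":0.043,"dz":0,"jaw":0.15},{"wx":0,"wy":0,"wz":0,"dx":-0.002,"dy":0.051,"dz":0,"jaw":0.15},{"wx":0,"wy":0,"wz":0,"dx":-0.0023,"dy":0.057,"dz":0,"jaw":0.15},{"wx":0,"wy":0,"wz":0,"dx":-0.0025,"dy":0.062,"dz":0,"jaw":0.15},{"wx":0,"wy":0,"wz":0,"dx":-0.0025,"dy":0.064,"dz":0,"jaw":0.15},{"wx":0,"wy":0,"wz":0,"dx":-0.0025,"dy":0.064,"dz":0,"jaw":0.15}]}}

```text
clock: 44.82
tcp_pos: [0.4717, 0.1685, 0.0944]
eef_rot: [-0.094, 0.685, 0.717, 0.09]
contact_force: [-0.2, 0.0, -1.2]
grip_width: 0.0259
grip_force: 45.0
```

>>> {"fn": "apply_moves", "kwargs": {"deltas": [{"wx":0,"wy":0,"wz":0,"dx":0,"dy":0,"dz":0,"jaw":0.15},{"wx":0,"wy":0,"wz":0,"dx":0.0003,"dy":-0.0058,"dz":-0.0016,"jaw":0.15},{"wx":0,"wy":0,"wz":0,"dx":0.0005,"dy":-0.0116,"dz":-0.0031,"jaw":0.15},{"wx":0,"wy":0,"wz":0,"dx":0.0008,"dy":-0.0174,"dz":-0.0047,"jaw":0.15},{"wx":0,"wy":0,"wz":0,"dx":0,"dy":0,"dz":0,"jaw":0.15},{"wx":0,"wy":0,"wz":0,"dx":0,"dy":0,"dz":0,"jaw":0.15},{"wx":0,"wy":0,"wz":0,"dx":0,"dy":0,"dz":0,"jaw":0.15},{"wx":0,"wy":0,"wz":0,"dx":0,"dy":0,"dz":0,"jaw":0.15},{"wx":0,"wy":0,"wz":0,"dx":0,"dy":0,"dz":0,"jaw":0.15}]}}

```text
clock: 45.57
tcp_pos: [0.4718, 0.1676, 0.0943]
eef_rot: [-0.094, 0.685, 0.716, 0.09]
contact_force: [0.7, -0.0, -1.9]
grip_width: 0.0258
grip_force: 45.0
```

```bash
python3 - <<'E'
from h import *
look('v9')
E
```

```text
side shaker_mouth [(0.67, [0.472, 0.098, 0.036])]
side plug1 [(0.68, [0.452, -0.13, 0.011]), (0.61, [0.417, 0.027, 0.009]), (0.44, [0.48, 0.029, 0.012]), (0.42, [0.474, 0.092, 0.014])]
   red side 53.0 (296, 278) (9, 9) [ 0.453 -0.123]
   red side 48.0 (292, 240) (8, 9) [ 0.45 -0.02]
   red side 40.5 (277, 223) (8, 8) [0.418 0.032]
   red side 41.5 (303, 222) (9, 9) [0.476 0.031]
   red side 26.5 (301, 201) (8, 7) [0.474 0.097]
scene shaker_mouth []
scene plug1 [(0.56, [0.451, -0.023, 0.012]), (0.52, [0.417, 0.025, 0.018]), (0.49, [0.476, 0.028, 0.011]), (0.45, [0.455, -0.13, 0.012]), (0.4, [0.476, 0.091, 0.01])]
   red scene 49.5 (362, 295) (12, 10) [0.477 0.092]
   red scene 84.5 (346, 276) (11, 12) [0.475 0.024]
   red scene 53.0 (369, 266) (11, 8) [0.414 0.019]
   red scene 66.0 (344, 260) (10, 11) [ 0.449 -0.028]
   red scene 67.5 (321, 237) (11, 10) [ 0.452 -0.132]
```

>>> {"fn": "apply_moves", "kwargs": {"deltas": [{"wx":0,"wy":0,"wz":0,"dx":-0.002,"dy":0,"dz":0,"jaw":0.15},{"wx":0,"wy":0,"wz":0,"dx":-0.005,"dy":0,"dz":0,"jaw":0.15},{"wx":0,"wy":0,"wz":0,"dx":-0.01,"dy":0,"dz":0,"jaw":0.15},{"wx":0,"wy":0,"wz":0,"dx":-0.017,"dy":0,"dz":0,"jaw":0.15},{"wx":0,"wy":0,"wz":0,"dx":-0.025,"dy":0,"dz":0,"jaw":0.15},{"wx":0,"wy":0,"wz":0,"dx":-0.033,"dy":0,"dz":0,"jaw":0.15},{"wx":0,"wy":0,"wz":0,"dx":-0.041,"dy":0,"dz":0,"jaw":0.15},{"wx":0,"wy":0,"wz":0,"dx":-0.048,"dy":0,"dz":0,"jaw":0.15},{"wx":0,"wy":0,"wz":0,"dx":-0.054,"dy":0,"dz":0,"jaw":0.15},{"wx":0,"wy":0,"wz":0,"dx":-0.058,"dy":0,"dz":0,"jaw":0.15},{"wx":0,"wy":0,"wz":0,"dx":-0.06,"dy":0,"dz":0,"jaw":0.15},{"wx":0,"wy":0,"wz":0,"dx":-0.06,"dy":0,"dz":0,"jaw":0.15}]}}

```text
clock: 46.87
tcp_pos: [0.4116, 0.1681, 0.0945]
eef_rot: [-0.094, 0.685, 0.716, 0.09]
contact_force: [-0.2, 0.3, -2.3]
grip_width: 0.0261
grip_force: 45.0
```

>>> {"fn": "apply_moves", "kwargs": {"deltas": [{"wx":0,"wy":0,"wz":0,"dx":0,"dy":0,"dz":0,"jaw":0.15},{"wx":0,"wy":0,"wz":0,"dx":0.0003,"dy":-0.0058,"dz":-0.0016,"jaw":0.15},{"wx":0,"wy":0,"wz":0,"dx":0.0005,"dy":-0.0116,"dz":-0.0031,"jaw":0.15},{"wx":0,"wy":0,"wz":0,"dx":0.0008,"dy":-0.0174,"dz":-0.0047,"jaw":0.15},{"wx":0,"wy":0,"wz":0,"dx":0,"dy":0,"dz":0,"jaw":0.15},{"wx":0,"wy":0,"wz":0,"dx":0,"dy":0,"dz":0,"jaw":0.15},{"wx":0,"wy":0,"wz":0,"dx":0,"dy":0,"dz":0,"jaw":0.15},{"wx":0,"wy":0,"wz":0,"dx":0,"dy":0,"dz":0,"jaw":0.15},{"wx":0,"wy":0,"wz":0,"dx":0,"dy":0,"dz":0,"jaw":0.15}]}}

```text
clock: 47.62
tcp_pos: [0.4118, 0.1676, 0.0942]
eef_rot: [-0.094, 0.685, 0.716, 0.09]
contact_force: [0.1, 0.0, -1.4]
grip_width: 0.0258
grip_force: 45.0
```

```bash
python3 - <<'E'
from h import *
look('v10')
im,K,C=cam('wrist');x=im.astype(int);r=x[...,0]-(x[...,1]+x[...,2])/2;print([int(r[v,312:330].mean()) for v in range(125,480,8)])
E
```

```text
side shaker_mouth [(0.96, [0.41, 0.098, 0.038])]
side plug1 [(0.68, [0.454, -0.13, 0.012]), (0.56, [0.482, 0.03, 0.015]), (0.49, [0.418, 0.029, 0.013]), (0.45, [0.414, 0.108, 0.048]), (0.43, [0.447, -0.029, 0.013])]
   red side 53.0 (296, 278) (9, 9) [ 0.453 -0.123]
   red side 47.5 (292, 240) (8, 9) [ 0.449 -0.02 ]
   red side 41.0 (277, 223) (8, 8) [0.417 0.031]
   red side 41.5 (303, 222) (9, 8) [0.476 0.031]
   red side 43.0 (301, 201) (8, 9) [0.475 0.098]
scene shaker_mouth [(0.84, [0.414, 0.101, 0.039]), (0.38, [0.447, -0.015, 0.002])]
scene plug1 [(0.61, [0.474, 0.093, 0.013]), (0.59, [0.454, -0.13, 0.015]), (0.56, [0.475, 0.026, 0.012]), (0.54, [0.449, -0.018, 0.014]), (0.49, [0.419, 0.023, 0.014])]
   red scene 84.5 (363, 293) (12, 12) [0.474 0.088]
   red scene 84.5 (346, 276) (11, 13) [0.475 0.024]
   red scene 81.5 (369, 268) (11, 12) [0.417 0.024]
   red scene 65.0 (344, 260) (10, 11) [ 0.449 -0.028]
   red scene 67.5 (321, 237) (11, 10) [ 0.452 -0.132]
[14, 14, 15, 16, 16, 18, 18, 18, 19, 20, 20, 20, 21, 21, 21, 21, 21, 21, 21, 0, 1, 0, 0, 1, 0, 0, 0, 0, 21, 22, 22, 27, 28, 20, 4, 6, 8, 7, 6, 24, 24, -19, -32, 41, 46]
```

>>> {"fn": "apply_moves", "kwargs": {"deltas": [{"wx":0,"wy":0,"wz":0,"dx":0,"dy":0,"dz":0,"jaw":0.15},{"wx":0,"wy":0,"wz":0,"dx":0.0003,"dy":-0.0058,"dz":-0.0016,"jaw":0.15},{"wx":0,"wy":0,"wz":0,"dx":0.0005,"dy":-0.0116,"dz":-0.0031,"jaw":0.15},{"wx":0,"wy":0,"wz":0,"dx":0.0008,"dy":-0.0174,"dz":-0.0047,"jaw":0.15},{"wx":0,"wy":0,"wz":0,"dx":0,"dy":0,"dz":0,"jaw":0.15},{"wx":0,"wy":0,"wz":0,"dx":0,"dy":0,"dz":0,"jaw":0.15},{"wx":0,"wy":0,"wz":0,"dx":0,"dy":0,"dz":0,"jaw":0.15},{"wx":0,"wy":0,"wz":0,"dx":0,"dy":0,"dz":0,"jaw":0.15},{"wx":0,"wy":0,"wz":0,"dx":0,"dy":0,"dz":0,"jaw":0.15}]}}

```text
clock: 48.72
tcp_pos: [0.4117, 0.1676, 0.0942]
eef_rot: [-0.094, 0.685, 0.716, 0.09]
contact_force: [0.2, -1.0, -1.7]
grip_width: 0.0259
grip_force: 45.0
```

```bash
python3 - <<'E'
from h import *
look('v11')
im,K,C=cam('wrist');save('v11w',im)
a=[cv2.imread('pics/v11side.png')[163:313,197:397],cv2.imread('pics/v11scene.png')[190:340,239:439]]
w=cv2.resize(im[...,::-1],(400,300));cv2.imwrite('pics/v11.png',np.vstack([np.hstack([cv2.resize(x,(400,300),interpolation=cv2.INTER_CUBIC) for x in a]),np.hstack([w,w*0])]))
E
```

```text
side shaker_mouth [(0.9, [0.409, 0.1, 0.037]), (0.49, [0.414, 0.092, 0.013])]
side plug1 [(0.67, [0.451, -0.028, 0.014]), (0.64, [0.452, -0.127, 0.013]), (0.59, [0.414, 0.094, 0.012]), (0.59, [0.473, 0.095, 0.015]), (0.42, [0.479, 0.029, 0.012])]
   red side 54.0 (296, 278) (9, 9) [ 0.453 -0.123]
   red side 47.5 (292, 240) (8, 9) [ 0.449 -0.02 ]
   red side 41.0 (277, 223) (8, 8) [0.417 0.031]
   red side 41.5 (303, 222) (8, 8) [0.476 0.031]
   red side 34.0 (274, 203) (8, 8) [0.413 0.095]
   red side 42.0 (301, 201) (8, 8) [0.475 0.098]
scene shaker_mouth [(0.69, [0.413, 0.103, 0.038])]
scene plug1 [(0.66, [0.451, -0.022, 0.012]), (0.61, [0.456, -0.127, 0.012]), (0.53, [0.417, 0.024, 0.015]), (0.5, [0.475, 0.028, 0.01]), (0.46, [0.478, 0.095, 0.011]), (0.4, [0.417, 0.09, 0.006])]
   red scene 84.5 (363, 293) (12, 12) [0.474 0.088]
   red scene 43.5 (387, 285) (11, 10) [0.415 0.088]
   red scene 85.5 (346, 276) (11, 13) [0.475 0.024]
   red scene 82.0 (370, 268) (11, 12) [0.416 0.024]
   red scene 66.0 (344, 260) (10, 11) [ 0.449 -0.028]
   red scene 67.5 (321, 237) (11, 10) [ 0.452 -0.132]
```

View pics/v11.png

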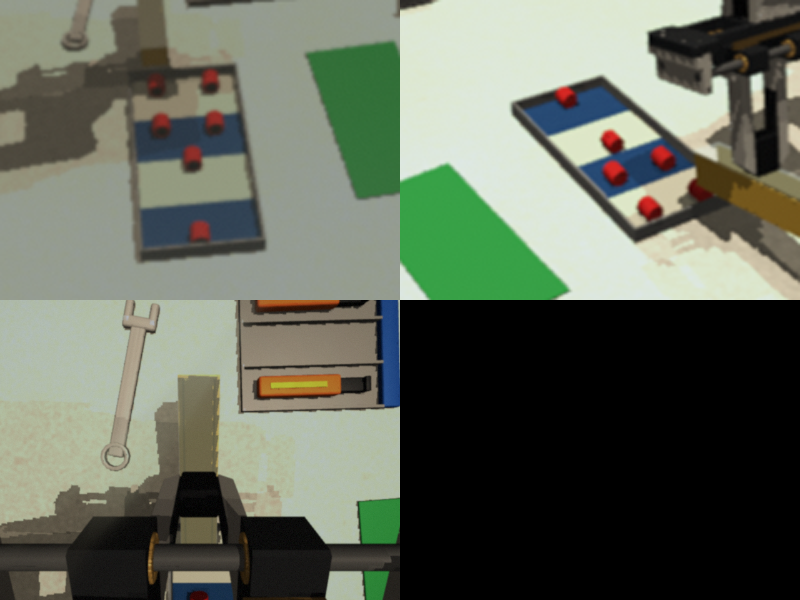

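All six plugs are in the tray, one layer: side crop (200,230), (192,157), (160,125), (214,122), (157,84), (210,80). The shaker channel looks empty. I'll bring the shaker back level to its mat.

>>> {"fn": "apply_moves", "kwargs": {"deltas": [{"wx":-0.02,"wy":-0.001,"wz":0,"dx":0,"dy":0,"dz":0.008,"jaw":0.15},{"wx":-0.05,"wy":-0.002,"wz":0,"dx":0,"dy":0,"dz":0.02,"jaw":0.15},{"wx":-0.09,"wy":-0.004,"wz":0,"dx":0,"dy":0,"dz":0.035,"jaw":0.15},{"wx":-0.13,"wy":-0.0057,"wz":0,"dx":0,"dy":0,"dz":0.05,"jaw":0.15},{"wx":-0.17,"wy":-0.0074,"wz":0,"dx":0.005,"dy":-0.003,"dz":0.058,"jaw":0.15},{"wx":-0.21,"wy":-0.009,"wz":0,"dx":0.015,"dy":-0.008,"dz":0.06,"jaw":0.15},{"wx":-0.24,"wy":-0.0105,"wz":0,"dx":0.03,"dy":-0.016,"dz":0.06,"jaw":0.15},{"wx":-0.2615,"wy":-0.0114,"wz":0,"dx":0.05,"dy":-0.027,"dz":0.06,"jaw":0.15},{"wx":-0.2615,"wy":-0.0114,"wz":0,"dx":0.075,"dy":-0.04,"dz":0.06,"jaw":0.15},{"wx":-0.2615,"wy":-0.0114,"wz":0,"dx":0.1,"dy":-0.054,"dz":0.06,"jaw":0.15},{"wx":-0.2615,"wy":-0.0114,"wz":0,"dx":0.125,"dy":-0.067,"dz":0.06,"jaw":0.15},{"wx":-0.2615,"wy":-0.0114,"wz":0,"dx":0.15,"dy":-0.08,"dz":0.06,"jaw":0.15}]}}

```text
clock: 50.07
tcp_pos: [0.5628, 0.0874, 0.1543]
eef_rot: [-0.0, 0.691, 0.723, -0.0]
contact_force: [0.4, 0.5, -1.9]
grip_width: 0.0257
grip_force: 45.0
```

>>> {"fn": "apply_moves", "kwargs": {"deltas": [{"wx":0,"wy":0,"wz":0.01,"dx":0.025,"dy":-0.013,"dz":0,"jaw":0.15},{"wx":0,"wy":0,"wz":0.02,"dx":0.05,"dy":-0.027,"dz":0,"jaw":0.15},{"wx":0,"wy":0,"wz":0.03,"dx":0.072,"dy":-0.039,"dz":0,"jaw":0.15},{"wx":0,"wy":0,"wz":0.04,"dx":0.088,"dy":-0.048,"dz":0,"jaw":0.15},{"wx":0,"wy":0,"wz":0.05,"dx":0.098,"dy":-0.053,"dz":0,"jaw":0.15},{"wx":0,"wy":0,"wz":0.05,"dx":0.103,"dy":-0.0555,"dz":0,"jaw":0.15},{"wx":0,"wy":0,"wz":0.05,"dx":0.103,"dy":-0.0555,"dz":0,"jaw":0.15},{"wx":0,"wy":0,"wz":0.05,"dx":0.103,"dy":-0.0555,"dz":-0.03,"jaw":0.15},{"wx":0,"wy":0,"wz":0.05,"dx":0.103,"dy":-0.0555,"dz":-0.055,"jaw":0.15},{"wx":0,"wy":0,"wz":0.05,"dx":0.103,"dy":-0.0555,"dz":-0.07,"jaw":0.15},{"wx":0,"wy":0,"wz":0.05,"dx":0.103,"dy":-0.0555,"dz":-0.07,"jaw":0.15},{"wx":0,"wy":0,"wz":0.05,"dx":0.103,"dy":-0.0555,"dz":-0.07,"jaw":0.15}]}}

```text
clock: 51.07
tcp_pos: [0.6643, 0.0331, 0.0846]
eef_rot: [-0.0, 0.673, 0.74, -0.0]
contact_force: [0.1, -0.0, -0.7]
grip_width: 0.026
grip_force: 45.0
```

```bash
python3 - <<'E'
from h import *
s=arm.get_state();print(s['tcp_pos'],s['eef_rot'])
for n in('side','scene'):
    im,K,C=cam(n);save('v12'+n,im)
    for t in('shaker_mouth','shaker_tail'):print(n,t,[(round(d['p'],2),np.round(d['position'],3).tolist()) for d in arm.place_of(t,n)[:2]])
    # field edges along tray's mid-line x=.435 and .465, z=.003
    for x0 in(.435,.468):
        ys=np.arange(-.13,.1,.001);b=[]
        for y in ys:
            u,v=proj([x0-.04*y,y,.003],K,C);p=cv2.getRectSubPix(im,(1,1),(u,v))[0,0].astype(int);b.append(p[2]-p[0])
        b=np.array(b);print(n,x0,'blue-white edges',[(round(float(ys[i]),3)) for i in range(3,len(b)) if (b[i]>15)!=(b[i-1]>15)])
    look('v13') if n=='scene' else None
E
```

```text
[0.66428359 0.03311132 0.08457078] [-3.66818078e-04  6.72873869e-01  7.39757090e-01 -2.62238379e-04]
side shaker_mouth [(0.63, [0.668, -0.044, 0.045])]
side shaker_tail [(0.64, [0.656, 0.112, 0.047])]
side 0.435 blue-white edges [-0.081]
side 0.468 blue-white edges [-0.079]
scene shaker_mouth [(0.7, [0.671, -0.043, 0.049]), (0.27, [0.476, 0.093, 0.012])]
scene shaker_tail [(0.61, [0.655, 0.118, 0.048])]
scene 0.435 blue-white edges [-0.125, -0.083, -0.016, 0.042]
scene 0.468 blue-white edges [-0.082, -0.015, -0.01, 0.035, 0.042]
side shaker_mouth []
side plug1 [(0.66, [0.483, 0.028, 0.012]), (0.64, [0.452, -0.126, 0.015]), (0.54, [0.473, 0.094, 0.015]), (0.53, [0.415, 0.094, 0.015]), (0.51, [0.449, -0.027, 0.012]), (0.46, [0.418, 0.028, 0.013])]
   red side 55.0 (296, 278) (9, 9) [ 0.453 -0.123]
   red side 33.0 (292, 240) (8, 8) [ 0.449 -0.021]
   red side 25.5 (276, 223) (7, 7) [0.417 0.031]
   red side 34.5 (304, 222) (8, 8) [0.477 0.03 ]
   red side 39.0 (274, 203) (8, 9) [0.413 0.096]
   red side 40.0 (301, 201) (8, 8) [0.475 0.098]
scene shaker_mouth []
scene plug1 [(0.68, [0.416, 0.024, 0.015]), (0.65, [0.476, 0.029, 0.012]), (0.62, [0.476, 0.094, 0.01]), (0.56, [0.452, -0.021, 0.013]), (0.55, [0.416, 0.089, 0.014])]
   red scene 85.0 (363, 293) (12, 12) [0.474 0.089]
   red scene 79.0 (388, 284) (12, 11) [0.412 0.086]
   red scene 84.0 (346, 276) (11, 12) [0.475 0.023]
   red scene 77.0 (370, 268) (11, 12) [0.416 0.024]
   red scene 75.5 (344, 260) (12, 11) [ 0.449 -0.027]
   red scene 67.5 (321, 237) (11, 10) [ 0.452 -0.132]
```

>>> {"fn": "apply_moves", "kwargs": {"deltas": [{"wx":0,"wy":0,"wz":0,"dx":0,"dy":0,"dz":-0.01,"jaw":0.15},{"wx":0,"wy":0,"wz":0,"dx":0,"dy":0,"dz":-0.022,"jaw":0.15},{"wx":0,"wy":0,"wz":0,"dx":0,"dy":0,"dz":-0.032,"jaw":0.15},{"wx":0,"wy":0,"wz":0,"dx":0,"dy":0,"dz":-0.038,"jaw":0.15},{"wx":0,"wy":0,"wz":0,"dx":0,"dy":0,"dz":-0.0398,"jaw":0.15},{"wx":0,"wy":0,"wz":0,"dx":0,"dy":0,"dz":-0.0398,"jaw":0.15},{"wx":0,"wy":0,"wz":0,"dx":0,"dy":0,"dz":-0.0398,"jaw":0.15},{"wx":0,"wy":0,"wz":0,"dx":0,"dy":0,"dz":-0.0398,"jaw":0.4},{"wx":0,"wy":0,"wz":0,"dx":0,"dy":0,"dz":-0.0398,"jaw":0.6},{"wx":0,"wy":0,"wz":0,"dx":0,"dy":0,"dz":-0.0398,"jaw":0.6},{"wx":0,"wy":0,"wz":0,"dx":0,"dy":0,"dz":-0.0398,"jaw":0.6},{"wx":0,"wy":0,"wz":0,"dx":0,"dy":0,"dz":-0.0398,"jaw":0.6}]}}

```text
clock: 52.67
tcp_pos: [0.6648, 0.0326, 0.0445]
eef_rot: [-0.0, 0.673, 0.74, -0.0]
contact_force: [-0.1, 0.4, 0.2]
grip_width: 0.0547
grip_force: 0.0
```

>>> {"fn": "apply_moves", "kwargs": {"deltas": [{"wx":0,"wy":0,"wz":0,"dx":0,"dy":0,"dz":0.02,"jaw":0.6},{"wx":0,"wy":0,"wz":0,"dx":0,"dy":0,"dz":0.05,"jaw":0.6},{"wx":0,"wy":0,"wz":0,"dx":0,"dy":0,"dz":0.085,"jaw":0.6},{"wx":0,"wy":0,"wz":0,"dx":-0.02,"dy":-0.02,"dz":0.12,"jaw":0.6},{"wx":0,"wy":0,"wz":0,"dx":-0.05,"dy":-0.045,"dz":0.15,"jaw":0.6},{"wx":0,"wy":0,"wz":0,"dx":-0.08,"dy":-0.07,"dz":0.16,"jaw":0.6},{"wx":0,"wy":0,"wz":0,"dx":-0.11,"dy":-0.09,"dz":0.16,"jaw":0.6},{"wx":0,"wy":0,"wz":0,"dx":-0.14,"dy":-0.1,"dz":0.16,"jaw":0.6},{"wx":0,"wy":0,"wz":0,"dx":-0.16,"dy":-0.11,"dz":0.16,"jaw":0.6},{"wx":0,"wy":0,"wz":0,"dx":-0.17,"dy":-0.11,"dz":0.16,"jaw":0.6},{"wx":0,"wy":0,"wz":0,"dx":-0.17,"dy":-0.11,"dz":0.16,"jaw":0.6},{"wx":0,"wy":0,"wz":0,"dx":-0.17,"dy":-0.11,"dz":0.16,"jaw":0.6}]}}

```text
clock: 53.67
tcp_pos: [0.4951, -0.0774, 0.2051]
eef_rot: [0.0, 0.673, 0.74, 0.0]
contact_force: [0.1, -0.3, 0.6]
grip_width: 0.0562
grip_force: 0.0
```

```bash
python3 - <<'E'
from h import *
s=arm.get_state();print(s['tcp_pos'])
im,K,C=cam('wrist');save('v14',im)
for t in('shaker','shaker_mouth','shaker_tail','mat','plug1','tray'):print(t,[(round(d['p'],2),np.round(d['position'],3).tolist()) for d in arm.place_of(t,'wrist') if d['p']>.2])
look('v15')
for n in('side','scene'):
    for t in('shaker_mouth','shaker_tail','mat'):print(n,t,[(round(d['p'],2),np.round(d['position'],3).tolist()) for d in arm.place_of(t,n)[:1]])
for x0 in(.43,.44,.465,.475):
    ys=np.arange(-.13,.1,.001);b=[]
    for y in ys:
        u,v=proj([x0-.04*y,y,.003],K,C);p=cv2.getRectSubPix(im,(1,1),(float(u),float(v)))[0,0].astype(int);b.append(p[2]-p[0])
    b=np.array(b);print(x0,'edges',[(round(float(ys[i]),3)) for i in range(3,len(b)) if (b[i]>15)!=(b[i-1]>15)])
E
```

```text
[ 0.49509724 -0.0774355   0.20510082]
shaker [(0.78, [0.667, 0.036, 0.003]), (0.73, [0.661, 0.037, 0.0])]
shaker_mouth [(0.79, [0.669, -0.049, 0.008])]
shaker_tail [(0.72, [0.654, 0.113, 0.008])]
mat [(0.93, [0.66, 0.04, 0.002])]
plug1 [(0.85, [0.476, 0.097, 0.014]), (0.81, [0.455, -0.128, 0.012]), (0.78, [0.422, 0.027, 0.013]), (0.78, [0.452, -0.026, 0.014]), (0.75, [0.416, 0.093, 0.012]), (0.55, [0.476, 0.028, 0.013])]
tray [(0.8, [0.449, -0.013, -0.001])]
side shaker_mouth []
side plug1 [(0.67, [0.473, 0.094, 0.014]), (0.61, [0.415, 0.092, 0.01]), (0.61, [0.479, 0.026, 0.014]), (0.44, [0.452, -0.131, 0.009]), (0.42, [0.448, -0.026, 0.01])]
   red side 47.0 (292, 240) (9, 9) [ 0.45 -0.02]
   red side 39.0 (277, 223) (8, 8) [0.417 0.032]
   red side 41.5 (303, 222) (8, 8) [0.476 0.031]
   red side 37.5 (274, 203) (8, 7) [0.413 0.096]
   red side 40.0 (301, 201) (8, 8) [0.475 0.098]
scene shaker_mouth []
scene plug1 [(0.68, [0.417, 0.089, 0.01]), (0.56, [0.454, -0.129, 0.014]), (0.48, [0.472, 0.027, 0.012]), (0.47, [0.418, 0.024, 0.014]), (0.45, [0.476, 0.095, 0.014]), (0.45, [0.449, -0.02, 0.013])]
   red scene 84.5 (363, 293) (12, 12) [0.474 0.088]
   red scene 79.0 (388, 284) (12, 11) [0.412 0.086]
   red scene 85.5 (346, 276) (11, 13) [0.475 0.024]
   red scene 78.5 (370, 268) (11, 12) [0.416 0.024]
   red scene 68.5 (344, 260) (10, 11) [ 0.449 -0.028]
   red scene 44.0 (321, 237) (8, 9) [ 0.451 -0.132]
side shaker_mouth [(0.92, [0.666, -0.048, 0.006])]
side shaker_tail [(0.75, [0.657, 0.112, 0.007])]
side mat [(0.85, [0.66, 0.031, 0.005])]
scene shaker_mouth [(0.57, [0.67, -0.047, 0.004])]
scene shaker_tail [(0.68, [0.653, 0.116, 0.008])]
scene mat [(0.77, [0.664, 0.041, -0.004])]
0.43 edges [-0.016, 0.046]
0.44 edges [-0.015, 0.047]
0.465 edges [-0.1, -0.099, -0.098, -0.097, -0.096, -0.095, -0.094, -0.015, 0.048]
0.475 edges [-0.078, -0.014, 0.016, 0.039, 0.049]
```

View pics/v14.png

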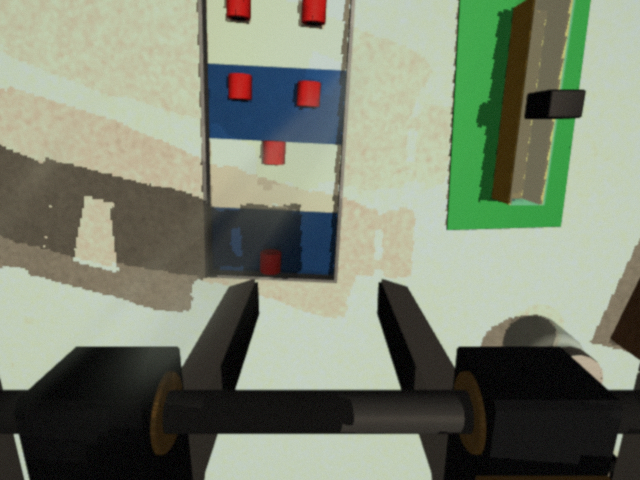

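The wrist view shows all plugs inside their fields. Plug 2 at (273,152) lies wholly in the white field, and plug 1 is at (270,263). The shaker stands empty on the mat at (535,110). I'll check the levers once more, then hand in.

```bash
python3 - <<'E'
from h import *
cam('side');L=[np.array(d['position']) for d in arm.place_of('lever1','side') if d['p']>.4]
print(np.round(L,3)); im,K,C,o=levers('side',z=.017,verbose=False)
o=[x for x in o if .4<x[0][0]<.7]; e=np.array([[.9974,.0715],[-.0715,.9974]])
for x in o: print('rack frame',np.round(e@(x[0]-[.527,.342]),3),round(x[1],1))
ok=len(o)==3 and all(abs((e@(x[0]-[.527,.342]))[0])<.015 for x in o)
print(ok)
if ok: print(arm.hand_in())
E
```

```text
[[0.531 0.267 0.006]]
False
```

```bash
python3 - <<'E'
from h import *
cam('scene');print([(round(d['p'],2),np.round(d['position'],3).tolist()) for d in arm.place_of('lever1','scene')],[(round(d['p'],2),np.round(d['position'],3).tolist()) for d in arm.place_of('lever1_hook','scene')])
im,K,C=cam('scene');save('f_scene',im)
u,v=proj([.527,.342,.01],K,C).astype(int);print(u,v)
im2,K2,C2=cam('side');u2,v2=proj([.527,.342,.01],K2,C2).astype(int)
f=lambda im,u,v:cv2.resize(im[max(0,v-75):max(0,v-75)+150,max(0,u-100):max(0,u-100)+200],(400,300),interpolation=cv2.INTER_CUBIC)
cv2.imwrite('pics/fin.png',np.hstack([f(im,u,min(v,400)),f(im2,u2,v2)])[...,::-1])
E
```

```text
[(0.93, [0.528, 0.36, 0.001]), (0.88, [0.526, 0.418, 0.003]), (0.56, [0.533, 0.268, 0.003])] [(0.68, [0.581, 0.42, 0.007]), (0.42, [0.674, -0.045, 0.009])]
423 402
```

View pics/fin.png

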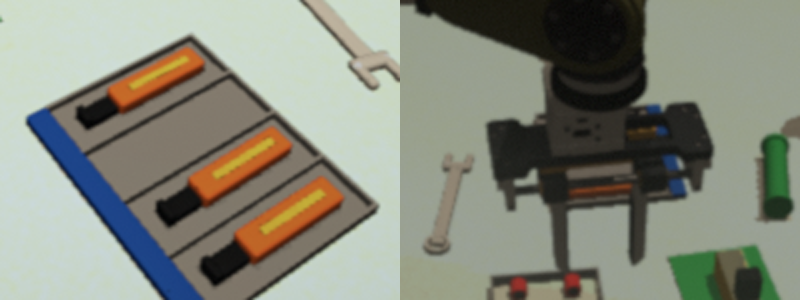

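The scene crop (left half) shows the three levers flat in separate compartments, hooks towards the blue edge: (140,85), (225,165), (275,230). The side view failed only because the gripper blocks it. Handing in.

```bash
python3 -c "
from rig import arm
print(arm.hand_in())"
```

```text
the job is handed in; nothing more can be done
None
```

I handed the job in with all three levers flat in their own compartments (hooks to the blue end), six plugs in one layer across all four fields, and the empty shaker upright on its mat; no verdict came back.

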